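# Lock the bayonet filler cap on a hydraulic unit

## Robot

A 7-joint arm with a two-finger parallel gripper is mounted at the origin on the work surface. World frame = base frame: x ahead of the robot, y to its left, z up, the work surface at z = 0. Lengths are in m, angles in rad, forces in N, time in s.
With the tool pointing down it reaches from about 0.4 to 0.85 m from the base axis. Payload 10.4 kg.
Tool frame: the origin (TCP) lies midway between the tips of the shut fingers; the grasp point (between the pads) lies 19 mm behind it; x points along the fingers, y is the direction in which the jaws open and shut, and the axes are right-handed (so a half turn about x gives the same grasp; the last joint's range is limited). The gripper opens to 87 mm and grips with 3 to 60 N. Pads are 19 mm wide; open, the fingers measure 117 mm over their backs; the gripper's body (75 mm by 190 mm) begins 51 mm behind the grasp point.
Start: joints at [-1.182, 0.332, -0.065, 1.46, 0.022, 1.35, -0.088], TCP at [0.25, 0.573, 0.223] pointing down, gripper open.
Joint ranges: [-2.6, 2.6], [-0.5, 2.12], [-1.47, 1.34], [0.16, 2.42], [-1.27, 4.41], [0.06, 2.06], [-2.6, 2.6]. Speed limits (rad/s): [2.22, 2.22, 2.79, 2.79, 3.14, 3.14, 3.14].

## Interface

Orientations are given as a unit quaternion [x, y, z, w].
In Python, from bench import r gives the robot as it stands.
- The arm moves only by the shell command python3 -m jog 'ROWS' [OPENING] [FORCE]. ROWS is JSON, a list of rows, each an object with "slide": the shift along the tool's x, y, z in cm, a list of three; "roll": the turn about the tool's x in degrees. A call has 1 to 5 rows; each row is the pose to reach, as a shift and turn from the pose measured when the call began, along the tool's axes at that moment; what a row does not reach only later rows make up. A row lasts 1/12 s, in which the tool goes at most 41.7 mm and 7.16 degrees, less where a joint would pass 70% of its speed; a pose out of reach is approached as far as the arm can. A call with a gripper value outside its range is refused whole. OPENING is the closure, from 0 (fully open) to 1 (shut), set as the call begins (- or left out, the last holds). The fingers move at their own pace and stop on an object; FORCE is the grip in N (left out, the last holds). Time passes only in rows, so rows that repeat a pose let the fingers close. It gives the time, the measured TCP pose, the force and the opening at its end, in the units of the state.
- r.read_state(): the state, without advancing time (a new reading comes with each control period).
- r.camera(name): name is "scene" or "top" or "wrist"; returns the picture (400x640x3 uint8, red, green, blue); there is no depth.
- r.camera_info(name): a dict with "intrinsics" (3x3 intrinsics, pixels), "R" (3x3) and "t" (3): a world point X has camera coordinates R X + t; the wrist camera has in their place "hand_eye" (4x4, takes a point from camera to tool coordinates, whose origin is the TCP and whose axes are the tool frame's). Camera axes: x right, y down, z forward; pixel columns grow to the right and rows downward; lengths in m; the calibration is good to about 2 mm. A picture is of the moment at which its call begins: read the wrist's pose just before it. camera_info takes no time and is no camera call.
- r.close_job(): hands the job in, once; it reports no verdict.
The state is a dict: "time": time; "joint_positions": joint angles; "joint_vel": joint speeds; "joint_torque": joint torques, N m; "ee_pos": TCP position; "eef_rot": TCP orientation; "ft_force": force on the tool from outside, world axes, zero at the start; "torque": the same for the moment, N m; "width": finger opening in m.
Only numpy, scipy, OpenCV 4.12 (cv2) and the standard library are available. Lean on these libraries where they do the work, as an engineer would, in place of code of your own. Each camera call takes 0.05 s, during which the arm holds its last target.

## Task

Close the hydraulic unit's oil tank: take the filler cap from the bench, fit it in the filler neck, push it down against its spring, turn it clockwise to the stop and let it rise so that its lugs sit in their notches. Find the slots and the stop by feel and never force the cap: push it with no more than about 25 N and stop turning as soon as the stop is felt. Leave the other things on the bench where they are.

Things in the scene. Friction and masses are not known exactly. Their poses are not given: they have to be found in the camera images.
- cap_center (a point): Middle of the loose black filler cap, standing upright on the bench: 63 mm high, 130 to 220 g, z up its axis. Round head 66 mm across, from 8.5 mm below this point to 1.5 mm above it. On it the grip: a flat upright bar 14 mm thick (y), 54 mm long (x, above the lugs) and 30 mm high, its top 31.5 mm above this point. A half turn about z looks and works the same.
- cap_lugs (a point): On the cap's axis, 17.5 mm below cap_center, level with the top faces of its two lugs. Steel lugs on opposite sides of the plug along +x and -x, 44 mm across both tips, 8 mm wide, 4 mm thick. The plug is 32 mm across and ends 14 mm below this point, its last 4 mm tapered to 23 mm across: it enters the mouth before the lugs do.
- cap: The cap; origin at the bottom of its plug, 31.5 mm below cap_center, same axes. Under the head is a sprung sealing disc 62 mm across, its underside 15.5 mm above this origin when free. It bears on the flange and gives 7.5 mm upward at 1.8 N per mm, no preload (13.5 N at full travel, then solid). At the stop 0.4 N m of twist is plenty.
- filler (a point): Centre of the filler mouth, level with the flat top of its flange (80 mm across, 26 mm above the tank lid). z up, x and y as the tank's. Round hole 34 mm across with two opposite slots, 11.4 mm wide and 52 mm over both ends, in a rigid steel lock ring. The ring was screwed in by hand, so the slots lie up to 0.7 rad either way of this frame's +x and -x: their heading must be seen or felt.
- filler_lip (a point): On the mouth's axis 7 mm below its top: level with the underside of the lips beside the slots. With their tops below this level the lugs turn clockwise (from above) under the lips, about 60 degrees from the slots to a stop; there the notches let them rise 2.5 mm. cap_center above filler: 21.5 mm lugs resting on ring, 15 to 16 in slots, under 10.5 under lips, 8.5 solid, 13 locked.
- tank: The fixed hydraulic power unit that carries the filler neck: grey tank 212 x 432 mm with its lid at 120 mm height; origin on the bench under its middle, y along its length. The filler neck is at y = -120 mm, a valve block 50 mm high above the lid at y = +20 mm, a blue motor up to 137 mm above the lid at y = +125 mm.
- gear: Bystander: steel gear wheel 71 mm across, 30 mm high, lying flat; origin at its bottom centre.
- gauge: Bystander: dark V-block with a bore gauge and its dial laid in it, 200 mm long along x, 60 mm wide, 55 mm high; origin at the bottom centre of the V-block.
- oil: Bystander: grey oil bottle 76 mm across, 200 mm high; origin at its bottom centre.
Not all that is in view belongs to the job. There is more than one size of the cap; the one meant has the size given above.

How it is judged:
On the way:
1. the cap is pushed down in the neck against its spring, past the locked height (z of cap_center in the frame of filler below 0.011 m and horizontal distance between cap_center and filler below 0.004 m), for 0.1 s.
At the end, for the whole second after the job is handed in: The cap sits upright and central in the filler neck with its lugs risen into the notches (only there does it stand at this height): cap_center 11.8 to 14 mm above the filler point, within 4 mm of its axis, tilted less than 0.06 rad, at rest and released (z of cap_center in the frame of filler between 0.0118 and 0.014 m and horizontal distance between cap_center and filler below 0.004 m and angle between cap's own z axis and vertical below 0.06 rad and linear speed of cap below 0.01 m/s); the robot touches nothing.
It fails at once if the cap is forced: contact forces between cap and tank above 60 N in all (contact force between cap and tank above 60 N).
It fails at once if a bystander (gear, gauge or oil bottle) is moved by more than 20 mm (distance of any of gear, gauge, oil from where it was at the start of the episode above 0.02 m).
It also fails if it takes over 72 s, if anything falls off the work surface, if the arm or the gripper's body presses on something with over 40 N, if the wrist force passes 120 N, or if a joint passes its speed limit or range.

## Working session

There is one attempt and no reset: what is moved stays moved. The work goes in short steps, Python scripts to look and compute and a shell command to move; the robot and the scene stay as the last step left them, time stands still between calls to the robot, and variables do not carry over. Pictures are saved under pics/ and viewed, and the job is handed in when it is done.

```bash
ls; mkdir -p pics
python3 - <<'E'
from bench import r
import cv2,numpy as np
np.set_printoptions(precision=4,suppress=True)
s=r.read_state();print({k:np.round(v,3) for k,v in s.items()})
for n in ["scene","top","wrist"]:
    print(n,r.camera_info(n))
    cv2.imwrite(f"pics/{n}0.png",r.camera(n)[:,:,::-1])
E
```

```text
pics
{'time': np.float64(0.0), 'joint_positions': array([-1.182,  0.333, -0.065,  1.461,  0.022,  1.35 , -0.089]), 'joint_vel': array([ 0.001, -0.002, -0.002, -0.001,  0.001, -0.001, -0.001]), 'joint_torque': array([  0.   , -62.326,   0.025, -38.99 ,  -0.061,   0.04 ,   0.   ]), 'ee_pos': array([0.25 , 0.572, 0.222]), 'eef_rot': array([ 0.144,  0.692, -0.145,  0.692]), 'ft_force': array([ 0.63 , -0.757,  0.424]), 'torque': array([-0.016, -0.029, -0.017]), 'width': np.float64(0.087)}
scene {'intrinsics': array([[520.5065,   0.    , 321.4689],
       [  0.    , 520.5065, 194.7317],
       [  0.    ,   0.    ,   1.    ]]), 'R': array([[-0.3647,  0.931 , -0.0176],
       [ 0.7542,  0.2842, -0.5919],
       [-0.5461, -0.2292, -0.8058]]), 't': array([ 0.1768, -0.3798,  2.0359])}
top {'intrinsics': array([[429.1395,   0.    , 320.1641],
       [  0.    , 429.1395, 204.8757],
       [  0.    ,   0.    ,   1.    ]]), 'R': array([[-0.0955, -0.9954, -0.0069],
       [-0.9742,  0.0949, -0.2049],
       [ 0.2046, -0.0128, -0.9788]]), 't': array([0.1094, 0.5855, 1.1119])}
wrist {'intrinsics': array([[327.0721,   0.    , 323.3161],
       [  0.    , 327.0721, 195.1537],
       [  0.    ,   0.    ,   1.    ]]), 'hand_eye': array([[ 0.0009, -0.296 ,  0.9552, -0.1616],
       [ 1.    , -0.0002, -0.001 ,  0.    ],
       [ 0.0004,  0.9552,  0.296 , -0.081 ],
       [ 0.    ,  0.    ,  0.    ,  1.    ]])}
```

View pics/scene0.png

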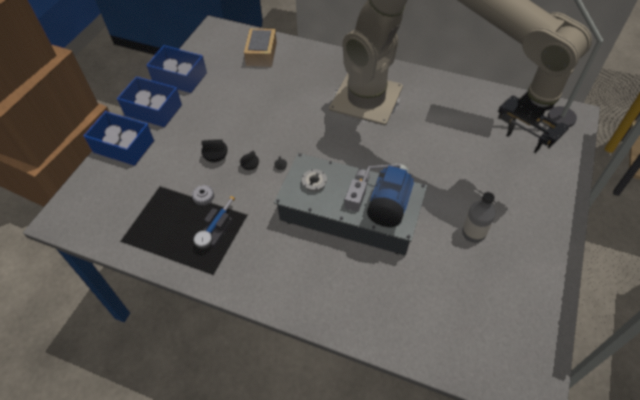

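View pics/top0.png

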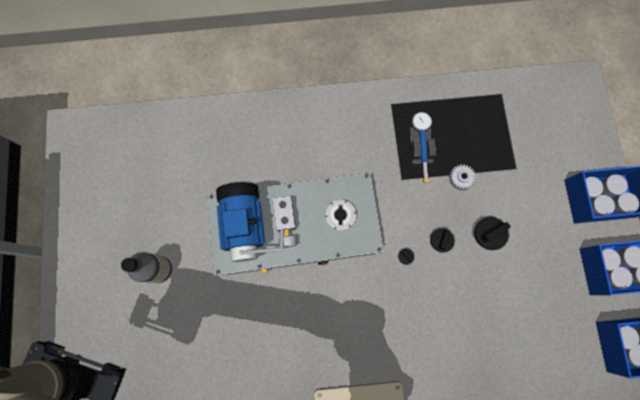

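View pics/wrist0.png

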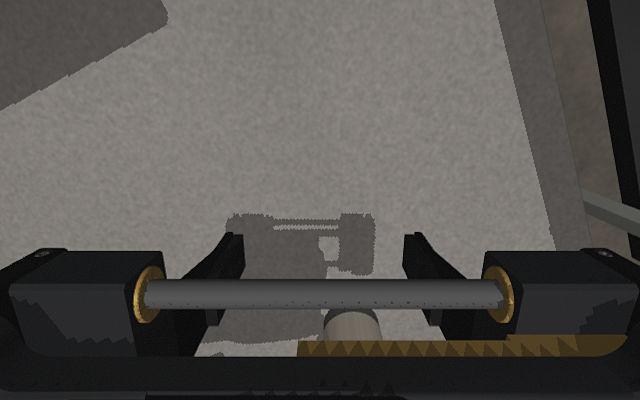

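The top view shows three black caps at about (406,256), (442,239) and (491,233), and the filler at (340,215). The middle cap is about 24 px wide, which matches 66 mm. I'll measure it next.

```bash
cat > h.py <<'E'
from bench import r
import cv2,numpy as np
from scipy.spatial.transform import Rotation as Ro
np.set_printoptions(precision=4,suppress=True)
def cam(n,s=None):
    i=r.camera_info(n);K=i["intrinsics"]
    if "R" in i: R=np.array(i["R"]);t=np.array(i["t"]);return K,R.T,-R.T@t
    T=np.eye(4);T[:3,:3]=Ro.from_quat(s["eef_rot"]).as_matrix();T[:3,3]=s["ee_pos"]
    M=T@np.array(i["hand_eye"]);return K,M[:3,:3],M[:3,3]
def ray(c,uv):
    K,Rw,o=c;d=Rw@np.linalg.inv(K)@np.array([uv[0],uv[1],1.]);return o,d/np.linalg.norm(d)
def onz(c,uv,z):
    o,d=ray(c,uv);return o+d*(z-o[2])/d[2]
def tri(*rs):
    A=np.zeros((3,3));b=np.zeros(3)
    for o,d in rs:
        P=np.eye(3)-np.outer(d,d);A+=P;b+=P@o
    x=np.linalg.solve(A,b);return x,[np.linalg.norm((np.eye(3)-np.outer(d,d))@(x-o)) for o,d in rs]
def proj(c,X):
    K,Rw,o=c;p=K@(Rw.T@(np.array(X)-o));return p[:2]/p[2]
def toolshift(s,d): # world shift -> tool cm
    return Ro.from_quat(s["eef_rot"]).as_matrix().T@np.array(d)*100
E
python3 - <<'E'
from h import *
im=cv2.imread("pics/top0.png");c=cam("top")
g=cv2.cvtColor(im,cv2.COLOR_BGR2GRAY)
m=(g<50).astype(np.uint8)
n,l,st,ce=cv2.connectedComponentsWithStats(m)
for i in range(1,n):
    if 60<st[i,4]<2500: print("top",ce[i],st[i],onz(c,ce[i],.03))
a=cv2.resize(im[200:275,390:520],None,fx=6,fy=6,interpolation=cv2.INTER_CUBIC)
b=cv2.resize(im[180:250,305:375],None,fx=8,fy=8,interpolation=cv2.INTER_CUBIC)
cv2.imwrite("pics/a.png",a);cv2.imwrite("pics/b.png",b)
im=cv2.imread("pics/scene0.png");c=cam("scene")
g=cv2.cvtColor(im,cv2.COLOR_BGR2GRAY)
n,l,st,ce=cv2.connectedComponentsWithStats((g<50).astype(np.uint8))
for i in range(1,n):
    if 40<st[i,4]<2500: print("scene",ce[i],st[i],onz(c,ce[i],.03))
cv2.imwrite("pics/c.png",cv2.resize(im[120:220,190:340],None,fx=5,fy=5,interpolation=cv2.INTER_CUBIC))
E
```

```text
top [  8.8002 188.6871] [   0  136   21  107 1892] [0.7325 0.9291 0.03  ]
top [623.5422 177.723 ] [585 168  55  33 509] [ 0.5948 -0.81    0.03  ]
top [581.5806 200.0363] [565 173  75  50 937] [ 0.5426 -0.6781  0.03  ]
top [238.1795 190.7711] [217 183  42  32 546] [0.6629 0.2792 0.03  ]
top [340.0632 214.4737] [335 207  11  17  95] [ 0.5672 -0.0005  0.03  ]
top [252.3087 222.1477] [247 209  15  27 149] [0.5692 0.2451 0.03  ]
top [491.0796 232.6955] [474 217  36  33 867] [ 0.4759 -0.4102  0.03  ]
top [441.8389 239.7596] [431 229  23  23 416] [ 0.4696 -0.2721  0.03  ]
top [594.5655 270.416 ] [580 246  30  49 923] [ 0.3473 -0.6702  0.03  ]
top [405.7622 256.0122] [399 249  14  15 164] [ 0.4349 -0.1672  0.03  ]
top [155.2985 266.2687] [150 255   9  25  67] [0.4729 0.5169 0.03  ]
top [131.2785 264.3379] [122 258  20  14 219] [0.4845 0.5825 0.03  ]
top [613.1947 345.5762] [ 597  318   43   59 1161] [ 0.1514 -0.6746  0.03  ]
top [634.8026 371.1316] [630 367  10   9  76] [ 0.0841 -0.7152  0.03  ]
scene [387.4853  13.0882] [372   5  29  12  68] [-0.5128 -0.0757  0.03  ]
scene [390.7386  35.034
[... 619 characters left out ...]
0  42 333] [ 0.6998 -1.1299  0.03  ]
scene [213.613  150.5973] [202 141  25  22 447] [ 0.4756 -0.4142  0.03  ]
scene [249.0811 161.6802] [241 153  17  17 222] [ 0.4774 -0.2733  0.03  ]
scene [626.8398 176.816 ] [613 155  27  41 337] [0.0909 0.9461 0.03  ]
scene [279.8438 164.9375] [276 161   9   9  64] [ 0.4532 -0.1667  0.03  ]
scene [ 10.4488 179.5561] [  0 165  27  29 205] [ 0.8376 -1.007   0.03  ]
scene [487.1835 198.5688] [482 193  12  12 109] [0.3448 0.5279 0.03  ]
scene [384.4037 212.4259] [367 198  36  30 810] [0.5159 0.2305 0.03  ]
scene [343.4156 230.2014] [ 278  206  131   49 1872] [0.6262 0.1302 0.03  ]
scene [ 97.8326 285.6659] [  58  249   72   73 1386] [ 1.0658 -0.4827  0.03  ]
```

View pics/a.png

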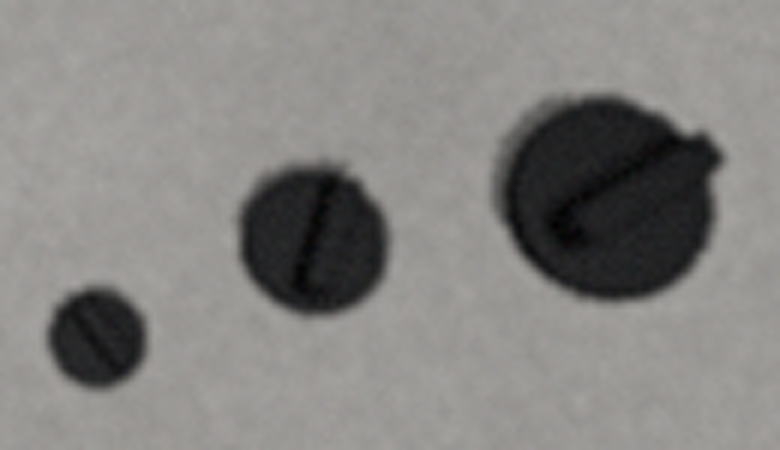

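View pics/b.png

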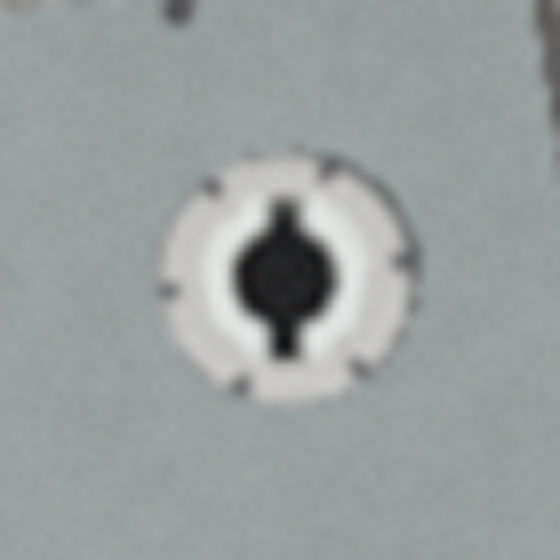

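View pics/c.png

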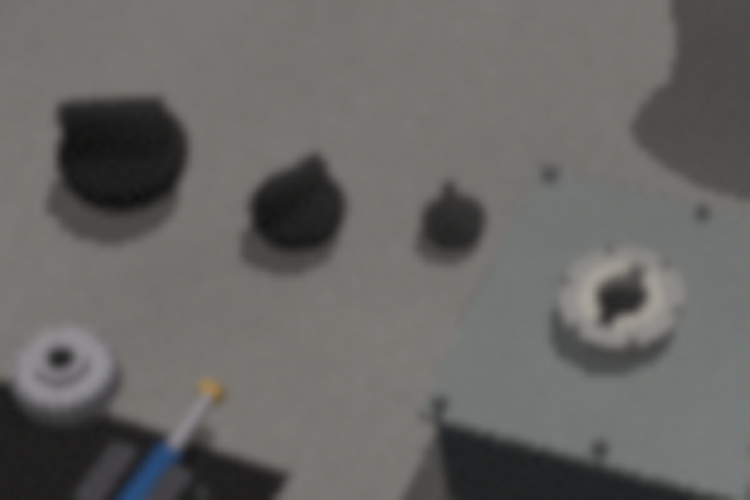

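The top view shows the filler slots running nearly vertically, from about (340.6,206) to (340.6,224). The middle cap's bar runs steeply, and the scene view shows its bar standing up. Next I'll compute positions, headings and the tool axes.

Run:
```python
from h import *
ct,cs=cam("top"),cam("scene")
T=cv2.imread("pics/top0.png");S=cv2.imread("pics/scene0.png")
# filler mouth dark blob
def blob(im,box,thr):
    x0,y0,x1,y1=box;g=cv2.cvtColor(im,cv2.COLOR_BGR2GRAY)[y0:y1,x0:x1]
    n,l,st,ce=cv2.connectedComponentsWithStats((g<thr).astype(np.uint8));i=1+np.argmax(st[1:,4]);return ce[i]+[x0,y0],st[i],l==i
def ring(im,box,thr):
    x0,y0,x1,y1=box;g=cv2.cvtColor(im,cv2.COLOR_BGR2GRAY)[y0:y1,x0:x1]
    m=cv2.morphologyEx((g>thr).astype(np.uint8),cv2.MORPH_CLOSE,np.ones((3,3)))
    n,l,st,ce=cv2.connectedComponentsWithStats(m);i=1+np.argmax(st[1:,4])
    p=np.argwhere(l==i)[:,::-1]+[x0,y0];return cv2.fitEllipse(cv2.convexHull(p.astype(np.float32)))
for thr in (185,195):print("ring top",ring(T,(315,190,365,240),thr))
for thr in (150,165):print("ring scene",ring(S,(295,160,333,205),thr))
et=ring(T,(315,190,365,240),185)[0];es=ring(S,(295,160,333,205),150)[0]
print(tri(ray(ct,et),ray(cs,es)), onz(ct,et,.146))
# slot dir: PCA of blob in world
c,st,l=blob(T,(325,195,355,235),60)
p=np.argwhere(l)[:,::-1]+[325,195]
w=np.array([onz(ct,q,.146)[:2] for q in p]);v=np.linalg.eigh(np.cov((w-w.mean(0)).T))[1][:,1];print("mouth",w.mean(0),"slot deg",np.degrees(np.arctan2(v[1],v[0])),len(p))
# slot ends from zoom b
P=[onz(ct,(305+285.5/8-.5,180+y/8-.5),.146) for y in (205,355)];print(P, np.degrees(np.arctan2(*(P[0]-P[1])[1::-1])))
# cap
c2,_,_=blob(T,(425,222,460,258),60);e2,_,_=blob(S,(235,145,265,175),50)
print("cap",c2,onz(ct,c2,.033),tri(ray(ct,c2),ray(cs,e2)))
P=[onz(ct,(390+x/6-.5,200+y/6-.5),.06) for x,y in ((328,180),(303,288))];print("bar",P,np.degrees(np.arctan2(*(P[0]-P[1])[1::-1])))
s=r.read_state();print(Ro.from_quat(s["eef_rot"]).as_matrix())
print(toolshift(s,np.array([.473,-.272,.32])-s["ee_pos"]))
```

```text
ring top ((340.032470703125, 214.70321655273438), (28.771312713623047, 29.433473587036133), 148.3257598876953)
ring top ((340.2536926269531, 215.00779724121094), (27.388572692871094, 27.85649871826172), 92.1595687866211)
ring scene ((309.1465148925781, 177.19039916992188), (5.822911739349365, 12.076997756958008), 30.694507598876953)Traceback (most recent call last):
  File "<stdin>", line 14, in <module>
  File "<stdin>", line 11, in ring
    return _wrapfunc(a, 'argmax', axis=axis, out=out, **kwds)
    return bound(*args, **kwds)
ValueError: attempt to get argmax of an empty sequence
```

Run:
```python
from h import *
ct,cs=cam("top"),cam("scene")
T=cv2.imread("pics/top0.png");S=cv2.imread("pics/scene0.png")
def blob(im,box,thr):
    x0,y0,x1,y1=box;g=cv2.cvtColor(im,cv2.COLOR_BGR2GRAY)[y0:y1,x0:x1]
    n,l,st,ce=cv2.connectedComponentsWithStats((g<thr).astype(np.uint8));i=1+np.argmax(st[1:,4]);return ce[i]+[x0,y0],st[i],l==i
et=(340.1,214.85);es=(314.,179.2)
print(tri(ray(ct,et),ray(cs,es)), onz(ct,et,.146))
c,st,l=blob(T,(325,195,355,235),60)
p=np.argwhere(l)[:,::-1]+[325,195]
w=np.array([onz(ct,q,.146)[:2] for q in p]);v=np.linalg.eigh(np.cov((w-w.mean(0)).T))[1][:,1];print("mouth",w.mean(0),"slot deg",np.degrees(np.arctan2(v[1],v[0])),len(p))
P=[onz(ct,(305+285.5/8-.5,180+y/8-.5),.146) for y in (205,355)];print(P, np.degrees(np.arctan2(*(P[0]-P[1])[1::-1])))
c2,_,_=blob(T,(425,222,460,258),60);e2,_,_=blob(S,(235,145,265,175),50)
print("cap",c2,onz(ct,c2,.033),tri(ray(ct,c2),ray(cs,e2)))
P=[onz(ct,(390+x/6-.5,200+y/6-.5),.06) for x,y in ((328,180),(303,288))];print("bar",P,np.degrees(np.arctan2(*(P[0]-P[1])[1::-1])))
s=r.read_state();print(Ro.from_quat(s["eef_rot"]).as_matrix())
print(toolshift(s,np.array([.473,-.272,.32])-s["ee_pos"]))
```

```text
(array([0.547 , 0.004 , 0.1388]), [np.float64(0.0018831102714812003), np.float64(0.0018831102714812508)]) [0.5452 0.0062 0.146 ]
mouth [0.546  0.0061] slot deg 175.57623100546914 108
[array([0.57  , 0.0033, 0.146 ]), array([0.5223, 0.0084, 0.146 ])] -6.026768403266608
cap [441.8863 239.7819] [ 0.4693 -0.2713  0.033 ] (array([ 0.4708, -0.2763,  0.0208]), [np.float64(0.001428664995771038), np.float64(0.0014286649957709634)])
bar [array([ 0.4936, -0.2739,  0.06  ]), array([ 0.4465, -0.2553,  0.06  ])] -21.546350213743203
[[-0.0003  0.4002  0.9164]
 [-0.001   0.9164 -0.4002]
 [-1.     -0.001   0.0001]]
[ -9.7286 -68.4778  54.2314]
```

Filler is at about (0.546, 0.006), with the slots at about -5°. The cap is at about (0.470, -0.272), with its bar at about -20°. I'll raise the arm and move toward the cap.

```bash
python3 -m jog '[{"slide":[-4,0,0],"roll":0},{"slide":[-7,-3,2],"roll":0},{"slide":[-9,-6,4],"roll":0},{"slide":[-10,-9.5,6],"roll":0},{"slide":[-10,-12.5,9],"roll":0}]' 0
python3 -m jog '[{"slide":[0,-3,2.5],"roll":0},{"slide":[0,-6,5],"roll":0},{"slide":[0,-9.5,7.5],"roll":0},{"slide":[0,-12.5,10],"roll":0},{"slide":[0,-16,13],"roll":0}]'
python3 -m jog '[{"slide":[0,-3,2.5],"roll":0},{"slide":[0,-6,5],"roll":0},{"slide":[0,-9.5,7.5],"roll":0},{"slide":[0,-12.5,10],"roll":0},{"slide":[0,-16,13],"roll":0}]'
```

```text
time: 0.57
ee_pos: [0.2799, 0.4262, 0.3245]
eef_rot: [0.145, 0.692, -0.143, 0.692]
ft_force: [0.9, 0.1, 0.1]
width: 0.0873
time: 0.98
ee_pos: [0.334, 0.23, 0.3239]
eef_rot: [0.145, 0.692, -0.142, 0.692]
ft_force: [0.8, -0.5, 0.2]
width: 0.0866
time: 1.4
ee_pos: [0.3881, 0.0337, 0.3233]
eef_rot: [0.145, 0.692, -0.142, 0.692]
ft_force: [0.9, 0.1, -0.3]
width: 0.0869
```

```bash
python3 -m jog '[{"slide":[0,-3,2.5],"roll":0},{"slide":[0,-6,5],"roll":0},{"slide":[0,-9.5,7.5],"roll":0},{"slide":[0,-12.5,9],"roll":0},{"slide":[0,-16,10.5],"roll":0}]'
python3 -m jog '[{"slide":[1,-3,1],"roll":0},{"slide":[3,-6,2],"roll":0},{"slide":[6,-8,3],"roll":0},{"slide":[6,-8,3],"roll":0}]'
cat > look.py <<'E'
import sys
from h import *
import pickle
s=r.read_state();im=r.camera("wrist")[:,:,::-1]
cv2.imwrite(f"pics/{sys.argv[1]}.png",im);pickle.dump({k:np.array(v) for k,v in s.items()},open(f"pics/{sys.argv[1]}.pkl","wb"))
print(s["time"],np.array(s["ee_pos"]),s["joint_positions"])
E
python3 look.py w1
```

```text
time: 1.82
ee_pos: [0.4208, -0.1565, 0.3225]
eef_rot: [0.145, 0.692, -0.142, 0.692]
ft_force: [1.0, -0.7, -0.7]
width: 0.0868
time: 2.15
ee_pos: [0.4136, -0.2454, 0.2583]
eef_rot: [0.146, 0.693, -0.145, 0.691]
ft_force: [-0.4, -0.4, -1.4]
width: 0.0872
2.15 [ 0.4136 -0.2454  0.2583] [-0.6095 -0.0895  1.0185  1.8094  0.0756  1.3843  1.5491]
```

View pics/w1.png

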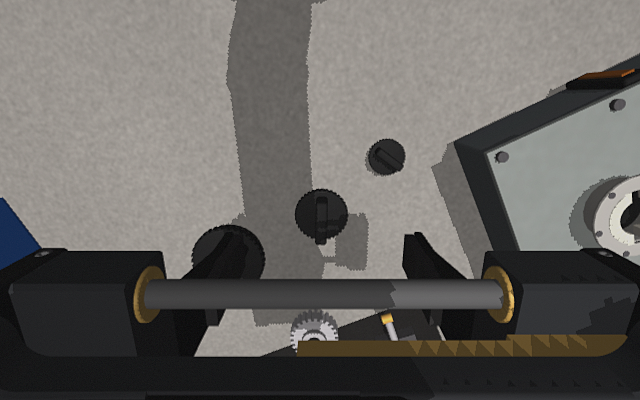

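```bash
python3 -m jog '[{"slide":[2,-1,1],"roll":0},{"slide":[5,-1,2],"roll":0},{"slide":[7,-1,3],"roll":0},{"slide":[7,-1,3],"roll":0}]' 0.45
python3 look.py w2
python3 - <<'E'
import cv2
im=cv2.imread("pics/w1.png");cv2.imwrite("pics/w1z.png",cv2.resize(im[180:250,280:360],None,fx=8,fy=8,interpolation=cv2.INTER_CUBIC))
E
```

```text
time: 2.53
ee_pos: [0.438, -0.2622, 0.1867]
eef_rot: [0.145, 0.696, -0.144, 0.689]
ft_force: [-0.6, 0.3, 1.0]
width: 0.0679
2.5333 [ 0.438  -0.2622  0.1867] [-0.5447  0.1661  1.1037  1.8439 -0.1549  1.2356  1.7666]
```

View pics/w2.png

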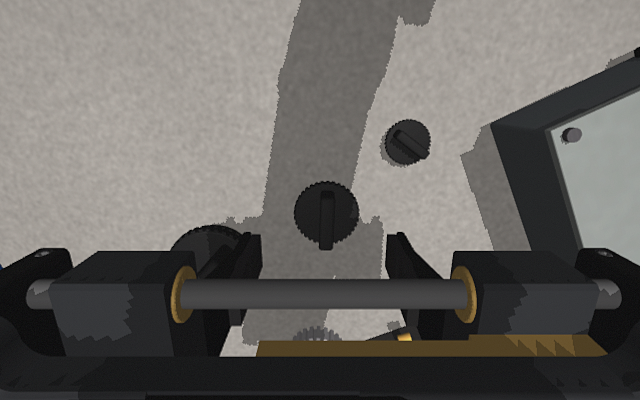

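View pics/w1z.png

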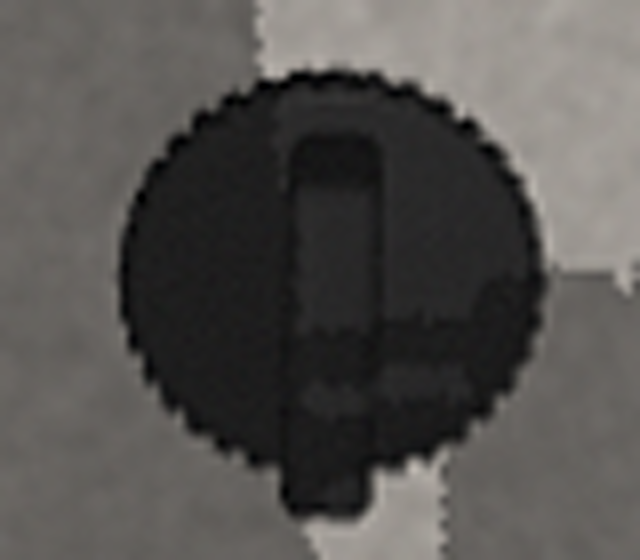

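Both wrist views show the cap at about (321,214) and (326,212), with its bar nearly parallel to the tool's z axis. I'll zoom in for the bar's ends.

Run:
```python
import cv2,numpy as np
im=cv2.imread("pics/w2.png")[175:255,285:370].astype(float)
im=np.clip(im*2.2,0,255).astype(np.uint8)
cv2.imwrite("pics/w2z.png",cv2.resize(im,None,fx=7,fy=7,interpolation=cv2.INTER_CUBIC))
im=cv2.imread("pics/w1.png")[180:250,280:360].astype(float)
im=np.clip(im*2.2,0,255).astype(np.uint8)
cv2.imwrite("pics/w1y.png",cv2.resize(im,None,fx=7,fy=7,interpolation=cv2.INTER_CUBIC))
```

```text
(no output)
```

View pics/w2z.png

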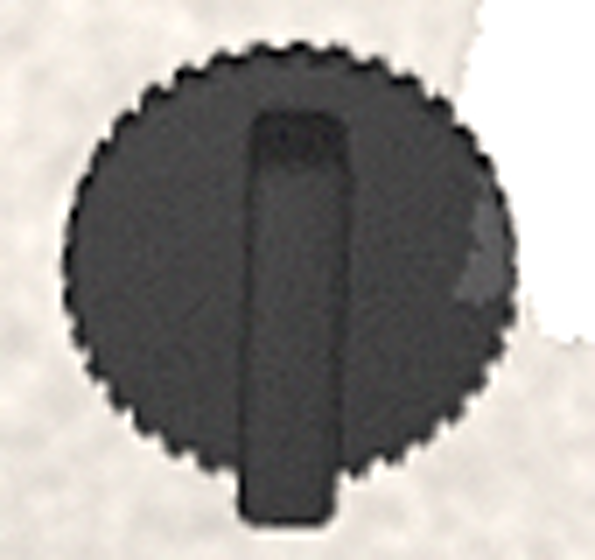

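View pics/w1y.png

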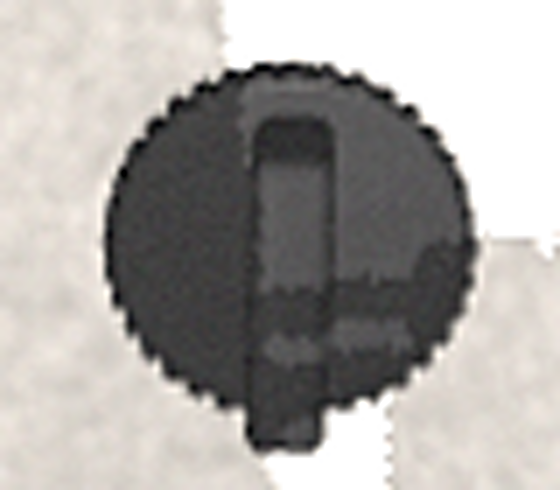

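```bash
cat >> h.py <<'E'
import pickle
def wcam(n):
    s=pickle.load(open(f"pics/{n}.pkl","rb"));return cam("wrist",s),s
E
python3 - <<'E'
from h import *
c1,s1=wcam("w1");c2,s2=wcam("w2")
f1=lambda x,y:(280+(x+.5)/7-.5,180+(y+.5)/7-.5)
f2=lambda x,y:(285+(x+.5)/7-.5,175+(y+.5)/7-.5)
far=tri(ray(c1,f1(294,160)),ray(c2,f2(300,165)));near=tri(ray(c1,f1(283,450)),ray(c2,f2(287,522)))
hc=tri(ray(c1,f1(289,238)),ray(c2,f2(290,262)))
print(far,near,hc)
for c,F,N,H in((c1,f1(294,160),f1(283,450),f1(289,238)),(c2,f2(300,165),f2(287,522),f2(290,262))):
    a,b=onz(c,F,.063),onz(c,N,.063);print((a+b)/2,np.degrees(np.arctan2(*(b-a)[1::-1])),np.linalg.norm(b-a),onz(c,H,.033))
t=cam("top");print(onz(t,(441.9,239.8),.033))
print(np.degrees(np.arctan2(*Ro.from_quat(s2["eef_rot"]).as_matrix()[1::-1,2])), Ro.from_quat(s2["eef_rot"]).as_matrix())
E
```

```text
(array([ 0.454 , -0.2653,  0.0405]), [np.float64(0.00020665140187632228), np.float64(0.00020665140187636148)]) (array([ 0.4873, -0.2819,  0.0784]), [np.float64(0.00018298886076239965), np.float64(0.00018298886076266343)]) (array([ 0.4714, -0.2742,  0.0269]), [np.float64(9.614526502250102e-05), np.float64(9.614526502249015e-05)])
[ 0.4706 -0.2737  0.063 ] -25.927014002411813 0.05221429991521351 [ 0.4692 -0.2732  0.033 ]
[ 0.4709 -0.2737  0.063 ] -25.324620327477664 0.05131249191555345 [ 0.4695 -0.2733  0.033 ]
[ 0.4692 -0.2713  0.033 ]
-23.51441857401443 [[-0.009   0.399   0.9169]
 [ 0.0033  0.917  -0.399 ]
 [-1.     -0.0006 -0.0096]]
```

```bash
python3 -m jog '[{"slide":[3,0.26,1.8],"roll":2},{"slide":[6,0.26,3.5],"roll":2},{"slide":[8,0.26,3.5],"roll":2},{"slide":[8,0.26,3.5],"roll":2},{"slide":[8,0.26,3.5],"roll":2}]' 0.45
cat > st.py <<'E'
from h import *
import sys
s=r.read_state();R=Ro.from_quat(s["eef_rot"]).as_matrix()
print("t",round(float(s["time"]),2),"p",np.array(s["ee_pos"]),"head",np.degrees(np.arctan2(R[1,2],R[0,2])),"tilt x",R[:2,0],"F",np.array(s["ft_force"]),"M",np.array(s["torque"]),"w",s["width"],"q",np.array(s["joint_positions"]))
if len(sys.argv)>3: print("slide cm",toolshift(s,np.array(list(map(float,sys.argv[1:4])))-s["ee_pos"]))
E
python3 st.py .4703 -.2734 .036
```

```text
time: 3.0
ee_pos: [0.4701, -0.2741, 0.11]
eef_rot: [0.157, 0.693, -0.156, 0.687]
ft_force: [0.4, 0.1, 1.2]
width: 0.0479
t 3.0 p [ 0.4701 -0.2741  0.11  ] head -25.590479537549374 tilt x [-0.008   0.0032] F [0.3511 0.0583 1.2232] M [ 0.0008 -0.0411  0.016 ] w 0.047860016070417934 q [-0.3921  0.3933  1.0152  1.8459 -0.3687  1.1171  1.8817]
slide cm [7.4033 0.0729 0.0537]
```

```bash
python3 -m jog '[{"slide":[3,0.07,0.05],"roll":0},{"slide":[5.5,0.07,0.05],"roll":0},{"slide":[7,0.07,0.05],"roll":0},{"slide":[7.4,0.07,0.05],"roll":0},{"slide":[7.4,0.07,0.05],"roll":0}]'
python3 st.py .4703 -.2734 .036
```

```text
time: 3.42
ee_pos: [0.471, -0.2731, 0.0377]
eef_rot: [0.157, 0.692, -0.156, 0.687]
ft_force: [-0.2, 0.5, 0.2]
width: 0.048
t 3.42 p [ 0.471  -0.2731  0.0377] head -25.560606580495094 tilt x [-0.0063  0.0036] F [-0.1929  0.461   0.2422] M [-0.0167 -0.0446 -0.0155] w 0.048002623381780574 q [-0.315   0.4971  0.9297  1.9011 -0.4745  0.9895  1.9545]
slide cm [ 0.1744 -0.0537 -0.0483]
```

```bash
python3 -m jog '[{"slide":[0,0,0],"roll":0},{"slide":[0,0,0],"roll":0},{"slide":[0,0,0],"roll":0},{"slide":[0,0,0],"roll":0},{"slide":[0,0,0],"roll":0}]' 1 45
python3 st.py
python3 -m jog '[{"slide":[-2,0,0],"roll":0},{"slide":[-5,0,0],"roll":0},{"slide":[-8,0,0],"roll":0},{"slide":[-11,0,0],"roll":0},{"slide":[-14,0,0],"roll":0}]'
python3 st.py .546 .006 .24
```

```text
time: 3.83
ee_pos: [0.4713, -0.2732, 0.0383]
eef_rot: [0.157, 0.692, -0.156, 0.687]
ft_force: [0.3, -0.0, 0.1]
width: 0.0223
t 3.83 p [ 0.4713 -0.2732  0.0383] head -25.556740012410202 tilt x [-0.0056  0.0035] F [ 0.3086 -0.0216  0.0898] M [-0.0377  0.0142 -0.0639] w 0.022293729971165112 q [-0.3161  0.4967  0.9311  1.9007 -0.4749  0.99    1.9548]
time: 4.25
ee_pos: [0.4717, -0.2738, 0.1797]
eef_rot: [0.157, 0.692, -0.156, 0.687]
ft_force: [0.9, -0.3, 0.1]
width: 0.001
t 4.25 p [ 0.4717 -0.2738  0.1797] head -25.589990443442545 tilt x [-0.0059  0.0034] F [ 0.9394 -0.3461  0.136 ] M [ 0.0373 -0.0575  0.0229] w 0.0009597504249172961 q [-0.4612  0.3083  1.0817  1.7688 -0.2862  1.2442  1.8204]
slide cm [-5.9738 28.4504 -5.4211]
```

I lifted before the fingers had closed: the opening was 22 mm then and is 1 mm now, so the grasp missed. I'll check the cap.

```bash
python3 -m jog '[{"slide":[0,0,-3],"roll":0},{"slide":[-1,0,-4],"roll":0},{"slide":[-1,0,-4],"roll":0}]' 0.45
python3 look.py w3;python3 - <<'E'
import cv2,numpy as np
im=cv2.imread("pics/w3.png")[130:290,220:430].astype(float)
im=np.clip(im*2.0,0,255).astype(np.uint8)
cv2.imwrite("pics/w3z.png",cv2.resize(im,None,fx=3.5,fy=3.5,interpolation=cv2.INTER_CUBIC))
E
```

```text
time: 4.5
ee_pos: [0.4345, -0.2567, 0.1912]
eef_rot: [0.159, 0.691, -0.155, 0.688]
ft_force: [-0.1, 0.4, 1.1]
width: 0.0138
4.5 [ 0.4345 -0.2567  0.1912] [-0.611   0.1383  1.1567  1.8556 -0.1367  1.2393  1.7106]
```

View pics/w3z.png

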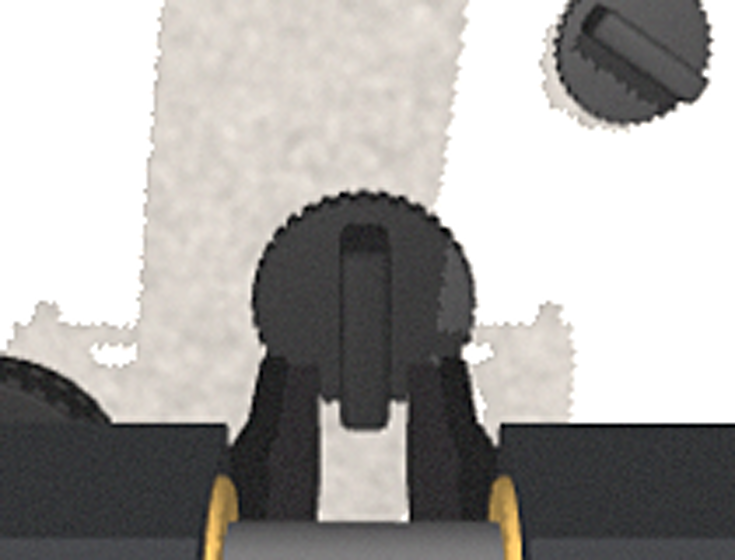

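The cap is still upright and in place, and its bar is parallel to the tool's z axis (columns about 324). I'll recompute its position.

```bash
python3 - <<'E'
from h import *
c,s=wcam("w3");f=lambda x,y:(220+(x+.5)/3.5-.5,130+(y+.5)/3.5-.5)
a,b=onz(c,f(365,252),.063),onz(c,f(365,428),.063);print((a+b)/2,np.degrees(np.arctan2(*(b-a)[1::-1])),onz(c,f(364,298),.033))
E
python3 -m jog '[{"slide":[2,0,2],"roll":0},{"slide":[5,0,4],"roll":0},{"slide":[8,0,4],"roll":0},{"slide":[8,0,4],"roll":0},{"slide":[8,0,4],"roll":0}]' 0.45
python3 st.py .4705 -.2735 .0365
```

```text
[ 0.4711 -0.2735  0.063 ] -25.656839740310268 [ 0.4695 -0.2729  0.033 ]
time: 4.97
ee_pos: [0.4706, -0.2734, 0.1092]
eef_rot: [0.158, 0.692, -0.156, 0.687]
ft_force: [0.2, 0.3, 0.7]
width: 0.0456
t 4.97 p [ 0.4706 -0.2734  0.1092] head -25.610011645078448 tilt x [-0.0075  0.0051] F [0.217  0.3476 0.6751] M [-0.0056 -0.0114  0.0514] w 0.04555199022827336 q [-0.4092  0.4079  1.0412  1.8466 -0.3899  1.121   1.8979]
slide cm [ 7.2705 -0.0268  0.0612]
```

```bash
python3 -m jog '[{"slide":[3,0,0.05],"roll":0},{"slide":[5.5,0,0.05],"roll":0},{"slide":[7,0,0.05],"roll":0},{"slide":[7.3,0,0.05],"roll":0},{"slide":[7.3,0,0.05],"roll":0}]'
python3 -m jog '[{"slide":[0,0,0],"roll":0},{"slide":[0,0,0],"roll":0},{"slide":[0,0,0],"roll":0},{"slide":[0,0,0],"roll":0},{"slide":[0,0,0],"roll":0}]' 1 45
python3 -m jog '[{"slide":[0,0,0],"roll":0},{"slide":[0,0,0],"roll":0},{"slide":[0,0,0],"roll":0},{"slide":[0,0,0],"roll":0}]' 1 45
python3 st.py
```

```text
time: 5.38
ee_pos: [0.4709, -0.2735, 0.0372]
eef_rot: [0.158, 0.692, -0.156, 0.687]
ft_force: [-0.4, 0.4, 0.0]
width: 0.0479
time: 5.8
ee_pos: [0.4713, -0.2735, 0.0377]
eef_rot: [0.158, 0.692, -0.156, 0.687]
ft_force: [0.3, 0.2, -0.5]
width: 0.0222
time: 6.13
ee_pos: [0.4714, -0.2735, 0.038]
eef_rot: [0.158, 0.692, -0.155, 0.687]
ft_force: [-0.6, 2.0, 5.9]
width: 0.0138
t 6.13 p [ 0.4714 -0.2735  0.038 ] head -25.60213527950563 tilt x [-0.0058  0.0049] F [-0.5509  1.9934  5.8772] M [ 0.2802  0.1284 -0.0341] w 0.013775697726849872 q [-0.3287  0.5093  0.9522  1.8999 -0.4942  0.9963  1.9702]
```

Gripped at 13.8 mm opening. I'll lift, then move toward the filler while turning to the slot heading of about -5°.

```bash
python3 -m jog '[{"slide":[-2,0,0],"roll":0},{"slide":[-5,0,0],"roll":0},{"slide":[-9,0,0],"roll":0},{"slide":[-13,0,0],"roll":0},{"slide":[-17,0,0],"roll":0}]'
python3 st.py .46 .012 .26
```

```text
time: 6.55
ee_pos: [0.4716, -0.2744, 0.2093]
eef_rot: [0.158, 0.692, -0.156, 0.687]
ft_force: [1.1, -0.2, -2.4]
width: 0.0132
t 6.55 p [ 0.4716 -0.2744  0.2093] head -25.648032775264472 tilt x [-0.007  0.005] F [ 1.1004 -0.1916 -2.357 ] M [ 0.0561 -0.156  -0.0409] w 0.013230171100741811 q [-0.5023  0.2922  1.1336  1.7287 -0.2739  1.3049  1.8136]
slide cm [ -4.922   25.3245 -13.4835]
```

```bash
python3 -m jog '[{"slide":[-2,3.5,-1.5],"roll":-4},{"slide":[-3.5,7,-3.5],"roll":-8},{"slide":[-5,10.5,-5.5],"roll":-12},{"slide":[-5,14,-7.5],"roll":-16},{"slide":[-5,18,-9.5],"roll":-20}]'
python3 st.py .46 .012 .26
```

```text
time: 6.97
ee_pos: [0.4641, -0.0784, 0.2612]
eef_rot: [0.036, 0.708, -0.032, 0.705]
ft_force: [1.1, 1.3, -2.0]
width: 0.0135
t 6.97 p [ 0.4641 -0.0784  0.2612] head -5.499115138147497 tilt x [-0.0043  0.0068] F [ 1.0972  1.3113 -1.9599] M [ 0.0941 -0.0657 -0.0462] w 0.013484470752171011 q [-0.9779 -0.1381  0.9901  1.826   0.1102  1.3971  1.463 ]
slide cm [ 0.1874  8.9598 -1.275 ]
```

```bash
python3 -m jog '[{"slide":[0,4,0],"roll":0},{"slide":[0,8,0],"roll":0},{"slide":[0,9,0],"roll":0},{"slide":[0,9,0],"roll":0}]'
python3 look.py w4;python3 st.py
```

```text
time: 7.3
ee_pos: [0.4724, 0.015, 0.2613]
eef_rot: [0.034, 0.708, -0.03, 0.704]
ft_force: [0.0, -0.6, -2.5]
width: 0.0135
7.3 [0.4724 0.015  0.2613] [-1.0431 -0.1     0.8806  1.8191  0.0711  1.3909  1.3031]
t 7.35 p [0.4724 0.0124 0.2613] head -5.32920424864486 tilt x [-0.0052  0.0059] F [ 0.8462 -1.0839 -0.9932] M [-0.0496  0.052  -0.0574] w 0.013379387485070893 q [-1.0414 -0.1007  0.8837  1.8191  0.0723  1.3912  1.3043]
```

View pics/w4.png

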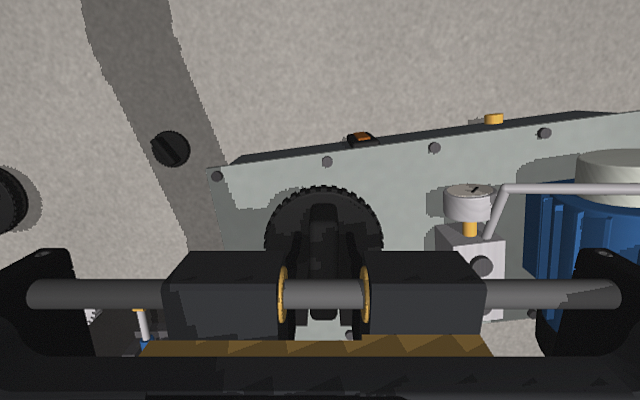

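The cap in hand hides the filler. I'll move past it so the mouth shows above the cap in the picture.

```bash
python3 -m jog '[{"slide":[0,0,3.5],"roll":0},{"slide":[0,0,7],"roll":0},{"slide":[0,0,10.5],"roll":0},{"slide":[0,0,13],"roll":0},{"slide":[0,0,13],"roll":0}]'
python3 -m jog '[{"slide":[0,0,0],"roll":0},{"slide":[0,0,0],"roll":0}]'
python3 look.py w5;python3 st.py
python3 -m jog '[{"slide":[0,-3,0],"roll":0},{"slide":[0,-5,1],"roll":0},{"slide":[0,-5,2],"roll":0},{"slide":[0,-5,2],"roll":0},{"slide":[0,-5,2],"roll":0}]'
python3 look.py w6;python3 st.py
```

```text
time: 7.77
ee_pos: [0.6051, -0.0016, 0.2573]
eef_rot: [0.033, 0.709, -0.034, 0.703]
ft_force: [-0.3, -0.3, -2.0]
width: 0.0142
time: 7.93
ee_pos: [0.6047, -0.0035, 0.2565]
eef_rot: [0.033, 0.71, -0.036, 0.703]
ft_force: [-1.1, -0.3, -0.5]
width: 0.0134
7.9333 [ 0.6047 -0.0035  0.2565] [-0.8096  0.395   0.9839  1.4984 -0.325   1.4335  1.6598]
t 7.98 p [ 0.6045 -0.0029  0.2573] head -5.512048141001575 tilt x [-0.0087 -0.0014] F [-0.1884  0.246  -1.7997] M [0.0701 0.0364 0.0221] w 0.014033269461050274 q [-0.8108  0.3927  0.984   1.4988 -0.3249  1.4336  1.6596]
time: 8.4
ee_pos: [0.619, -0.0545, 0.258]
eef_rot: [0.034, 0.709, -0.034, 0.704]
ft_force: [-0.0, -0.2, -2.5]
width: 0.0134
8.4 [ 0.619  -0.0545  0.258 ] [-0.6912  0.4396  0.9769  1.4505 -0.3613  1.4501  1.7613]
t 8.45 p [ 0.619  -0.054   0.2578] head -5.482827549036095 tilt x [-0.008  -0.0001] F [-0.4548 -0.3178 -0.8877] M [-0.0232 -0.0109  0.0038] w 0.014014827925133188 q [-0.6919  0.4396  0.9768  1.4508 -0.3612  1.45    1.7613]
```

View pics/w5.png

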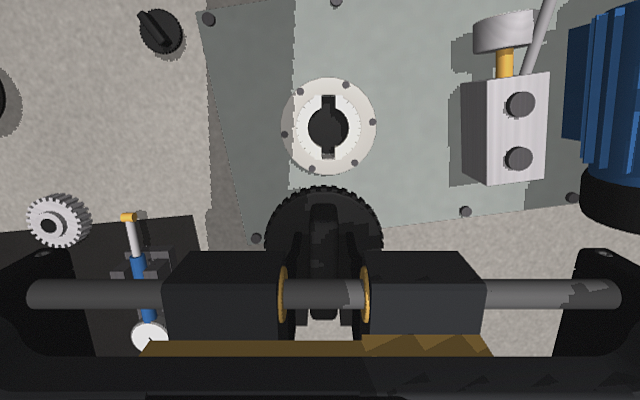

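View pics/w6.png

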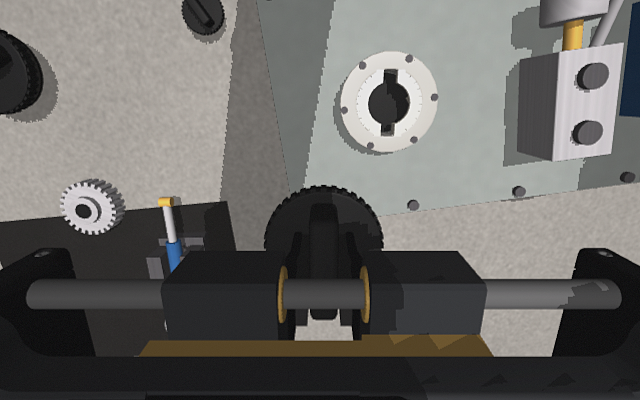

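w5 shows the flange centred at about (330,127) and w6 at about (389,102). In both, the slots are nearly vertical in the picture. I'll fit them.

Run:
```python
from h import *
res=[]
for n,box in(("w5",(275,65,385,185)),("w6",(332,42,446,162))):
    c,s=wcam(n);im=cv2.imread(f"pics/{n}.png");x0,y0,x1,y1=box
    sub=im[y0:y1,x0:x1];g=cv2.cvtColor(sub,cv2.COLOR_BGR2GRAY)
    cv2.imwrite(f"pics/{n}z.png",cv2.resize(sub,None,fx=5,fy=5,interpolation=cv2.INTER_CUBIC))
    # inner light lock ring: flange top face is warm: use R-B
    w=((sub[:,:,2].astype(int)-sub[:,:,0]>-3)&(g>150)).astype(np.uint8)
    w=cv2.morphologyEx(w,cv2.MORPH_OPEN,np.ones((3,3)))
    k,l,st,ce=cv2.connectedComponentsWithStats(w);i=1+np.argmax(st[1:,4])
    p=np.argwhere(l==i)[:,::-1]+[x0,y0];e=cv2.fitEllipse(cv2.convexHull(p.astype(np.float32)));print(n,"flange",e)
    d=(g<115).astype(np.uint8);d=d*0+d
    k,l,st,ce=cv2.connectedComponentsWithStats(d)
    m=np.hypot(ce[1:,0]+x0-e[0][0],ce[1:,1]+y0-e[0][1]);i=1+np.argmin(np.where(st[1:,4]>300,m,99));print("mouth",ce[i]+[x0,y0],st[i])
    q=np.argwhere(l==i)[:,::-1]+[x0,y0];W=np.array([onz(c,a,.146)[:2] for a in q])
    v=np.linalg.eigh(np.cov(W.T))[1][:,1];print("slot",np.degrees(np.arctan(v[1]/v[0])),W.mean(0),"ext",np.ptp((W-W.mean(0))@v))
    res.append((ray(c,e[0]),ray(c,ce[i]+[x0,y0])));print(onz(c,e[0],.146))
print(tri(res[0][0],res[1][0]),tri(res[0][1],res[1][1]))
```

```text
w5 flange ((337.56292724609375, 132.93069458007812), (98.68482971191406, 348.6562805175781), 0.9127494692802429)
mouth [327.8256 126.5816] [  33   30   41   64 1611]
slot -5.74922774829333 [0.549  0.0048] ext 0.05076872003255087
[0.5547 0.0123 0.146 ]Traceback (most recent call last):
  File "<stdin>", line 11, in <module>
cv2.error: OpenCV(4.12.0) /io/opencv/modules/imgproc/src/shapedescr.cpp:361: error: (-201:Incorrect size of input array) There should be at least 5 points to fit the ellipse in function 'fitEllipseNoDirect'
```

View pics/w5z.png

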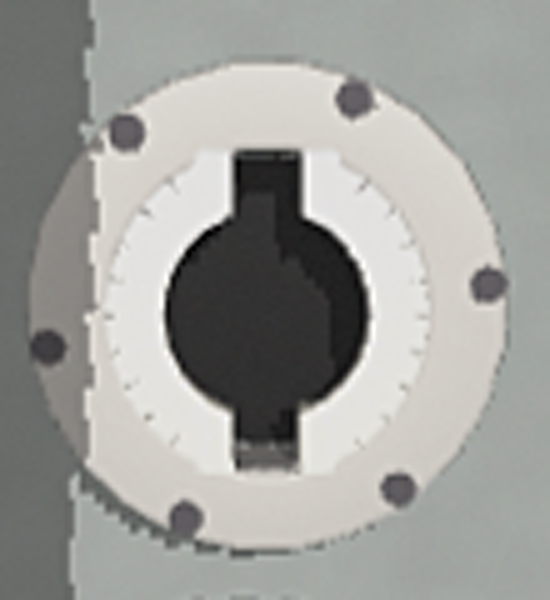

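View pics/w6z.png

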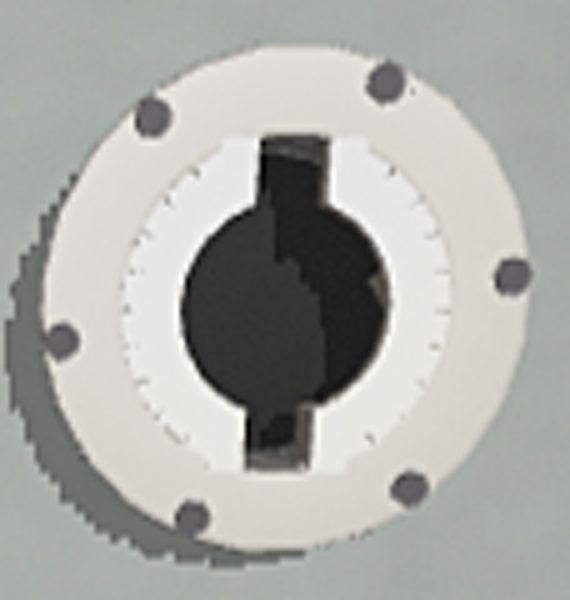

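Run:
```python
from h import *
c5,s5=wcam("w5");c6,s6=wcam("w6")
f5=lambda x,y:(275+(x+.5)/5-.5,65+(y+.5)/5-.5)
f6=lambda x,y:(332+(x+.5)/5-.5,42+(y+.5)/5-.5)
t,_=tri(ray(c5,f5(268,151)),ray(c6,f6(295,135)));b,_=tri(ray(c5,f5(267,471)),ray(c6,f6(279,470)));print(t,b)
m=tri(ray(c5,f5(267,312)),ray(c6,f6(285.5,304)));print(m)
for c,T,B,M in((c5,f5(268,151),f5(267,471),f5(267,312)),(c6,f6(295,135),f6(279,470),f6(285.5,304))):
    T,B,M=[onz(c,q,.146) for q in(T,B,M)];print((T+B)/2,M,np.degrees(np.arctan2(*(B-T)[1::-1])),np.linalg.norm(B-T))
```

```text
[0.5239 0.0074 0.1455] [0.5754 0.0025 0.1466]
(array([0.5492, 0.0049, 0.1452]), [np.float64(3.9009022974715675e-05), np.float64(3.900902297472718e-05)])
[0.5497 0.0049 0.146 ] [0.5492 0.0049 0.146 ] -5.520497119726809 0.05156954576072549
[0.5497 0.0049 0.146 ] [0.5492 0.0047 0.146 ] -5.076040320711636 0.052005388073026196
```

Filler is at (0.5494, 0.0049, 0.146) by triangulation, with the slots at -5.3°. The hand is at -5.5°. I'll go above it.

```bash
python3 st.py .5502 .0048 .205
```

```text
t 8.45 p [ 0.619  -0.054   0.2578] head -5.482827549036095 tilt x [-0.008  -0.0001] F [-0.4548 -0.3178 -0.8877] M [-0.0232 -0.0109  0.0038] w 0.014014827925133188 q [-0.6919  0.4396  0.9768  1.4508 -0.3612  1.45    1.7613]
slide cm [ 5.3331  5.2026 -7.3669]
```

```bash
python3 -m jog '[{"slide":[0,2,-3],"roll":0},{"slide":[1,4,-6],"roll":0},{"slide":[3,5.2,-7.37],"roll":0},{"slide":[5,5.2,-7.37],"roll":0},{"slide":[5.3,5.2,-7.37],"roll":0}]'
python3 -m jog '[{"slide":[0,0,0],"roll":0},{"slide":[0,0,0],"roll":0}]'
python3 st.py .5502 .0048 .19
```

```text
time: 8.87
ee_pos: [0.5476, 0.0075, 0.2029]
eef_rot: [0.033, 0.71, -0.032, 0.702]
ft_force: [-0.7, -1.0, -1.3]
width: 0.0137
time: 9.03
ee_pos: [0.5475, 0.0077, 0.2035]
eef_rot: [0.033, 0.71, -0.031, 0.702]
ft_force: [-0.8, 0.1, -1.6]
width: 0.0138
t 9.03 p [0.5475 0.0077 0.2035] head -5.201951388550035 tilt x [-0.0116  0.0027] F [-0.8371  0.0651 -1.5866] M [-0.0475 -0.0165 -0.0183] w 0.013773461048740186 q [-0.9534  0.2675  1.016   1.7266 -0.2381  1.2913  1.5958]
slide cm [ 1.3503 -0.2688  0.3126]
```

```bash
python3 -m jog '[{"slide":[0.5,-0.27,0.32],"roll":0},{"slide":[1,-0.27,0.32],"roll":0},{"slide":[1,-0.27,0.32],"roll":0},{"slide":[1,-0.27,0.32],"roll":0}]'
python3 st.py .5502 .0048 .18;python3 look.py w7
```

```text
time: 9.37
ee_pos: [0.5504, 0.0041, 0.1934]
eef_rot: [0.033, 0.711, -0.032, 0.702]
ft_force: [-0.0, -0.0, -1.8]
width: 0.0139
t 9.37 p [0.5504 0.0041 0.1934] head -5.26281121167037 tilt x [-0.0118  0.002 ] F [-0.0159 -0.0083 -1.7889] M [ 0.0508  0.0755 -0.0634] w 0.013850170248785529 q [-0.9341  0.2879  1.0094  1.7324 -0.2554  1.2744  1.6142]
slide cm [ 1.3411  0.0643 -0.0106]
9.3667 [0.5504 0.0041 0.1934] [-0.9341  0.2879  1.0094  1.7324 -0.2554  1.2744  1.6142]
```

View pics/w7.png

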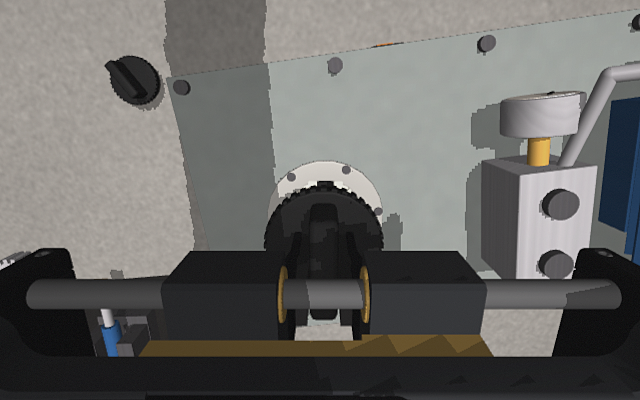

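```bash
python3 -m jog '[{"slide":[0.4,0.06,0],"roll":0},{"slide":[0.8,0.06,0],"roll":0},{"slide":[1.2,0.06,0],"roll":0},{"slide":[1.4,0.06,0.02],"roll":0}]'
python3 st.py .5502 .0048 .174
```

```text
time: 9.75
ee_pos: [0.5502, 0.005, 0.1788]
eef_rot: [0.033, 0.711, -0.032, 0.702]
ft_force: [0.2, 0.8, -2.0]
width: 0.0136
t 9.75 p [0.5502 0.005  0.1788] head -5.239948622208588 tilt x [-0.0124  0.002 ] F [ 0.1579  0.7592 -1.9971] M [ 0.0717  0.0114 -0.0172] w 0.01364713688366166 q [-0.9258  0.3038  1.0012  1.751  -0.2703  1.2474  1.6243]
slide cm [ 0.4776 -0.0167  0.007 ]
```

```bash
python3 -m jog '[{"slide":[0.3,0,0],"roll":0},{"slide":[0.5,0,0.01],"roll":0},{"slide":[0.7,0,0.01],"roll":0}]'
python3 st.py .5502 .0048 .168
```

```text
time: 10.0
ee_pos: [0.5502, 0.005, 0.1715]
eef_rot: [0.033, 0.711, -0.032, 0.702]
ft_force: [-0.3, 1.0, -2.6]
width: 0.0139
t 10.0 p [0.5502 0.005  0.1715] head -5.241772748533554 tilt x [-0.0126  0.002 ] F [-0.304   1.0481 -2.6138] M [0.0253 0.0434 0.0145] w 0.013890109609585366 q [-0.9208  0.3121  0.9969  1.7598 -0.2781  1.2339  1.6301]
slide cm [ 0.3476 -0.0196  0.0102]
```

No contact force yet, and the cap is already below the height at which the lugs would rest on the ring, so the lugs are in the slots. Continuing to spring contact.

```bash
python3 -m jog '[{"slide":[0.2,-0.02,0],"roll":0},{"slide":[0.4,-0.02,0.01],"roll":0}]'
python3 st.py
python3 -m jog '[{"slide":[0.2,0,0],"roll":0},{"slide":[0.3,0,0],"roll":0}]'
python3 st.py
```

```text
time: 10.17
ee_pos: [0.5501, 0.0048, 0.1673]
eef_rot: [0.033, 0.711, -0.032, 0.702]
ft_force: [-0.6, 1.2, 1.0]
width: 0.0137
t 10.17 p [0.5501 0.0048 0.1673] head -5.232507627959571 tilt x [-0.0127  0.0021] F [-0.6014  1.1521  0.9749] M [0.1219 0.4255 0.0069] w 0.013723076170095216 q [-0.9174  0.317   0.9942  1.7647 -0.2828  1.2263  1.634 ]
time: 10.33
ee_pos: [0.5502, 0.0048, 0.1645]
eef_rot: [0.033, 0.711, -0.032, 0.702]
ft_force: [-3.4, 0.9, 6.2]
width: 0.0134
t 10.33 p [0.5502 0.0048 0.1645] head -5.236506391446334 tilt x [-0.0126  0.0024] F [-3.3911  0.9016  6.1978] M [ 0.146   0.7853 -0.0062] w 0.013443587500664675 q [-0.9151  0.3202  0.9924  1.768  -0.2862  1.221   1.6366]
```

```bash
python3 -m jog '[{"slide":[0.1,0,0],"roll":0},{"slide":[0.2,0,0],"roll":0},{"slide":[0.2,0,0],"roll":0}]'
python3 st.py
```

```text
time: 10.58
ee_pos: [0.5502, 0.0048, 0.163]
eef_rot: [0.033, 0.711, -0.032, 0.702]
ft_force: [-4.5, -0.1, 6.4]
width: 0.0137
t 10.58 p [0.5502 0.0048 0.163 ] head -5.241763818541148 tilt x [-0.0126  0.0029] F [-4.466  -0.1198  6.407 ] M [ 0.1356  1.0202 -0.0149] w 0.013700040684341802 q [-0.9136  0.322   0.9914  1.7697 -0.2884  1.2183  1.6382]
```

```bash
python3 -m jog '[{"slide":[0.05,0,-0.05],"roll":0},{"slide":[0.15,0,-0.08],"roll":0},{"slide":[0.15,0,-0.08],"roll":0}]'
python3 st.py
```

```text
time: 10.83
ee_pos: [0.5501, 0.0048, 0.1624]
eef_rot: [0.033, 0.71, -0.031, 0.702]
ft_force: [-1.6, 0.3, 7.7]
width: 0.0134
t 10.83 p [0.5501 0.0048 0.1624] head -5.247715171705086 tilt x [-0.0109  0.0033] F [-1.5724  0.3429  7.673 ] M [ 0.0506  0.5537 -0.0028] w 0.013378646884880798 q [-0.9145  0.3207  0.9916  1.7722 -0.2882  1.2151  1.6381]
```

```bash
python3 -m jog '[{"slide":[0.1,0,-0.03],"roll":0},{"slide":[0.2,0,-0.03],"roll":0},{"slide":[0.2,0,-0.03],"roll":0}]'
python3 st.py
```

```text
time: 11.08
ee_pos: [0.5502, 0.0048, 0.1614]
eef_rot: [0.034, 0.71, -0.031, 0.703]
ft_force: [-4.4, -0.3, 9.7]
width: 0.0139
t 11.08 p [0.5502 0.0048 0.1614] head -5.2474370562536405 tilt x [-0.01    0.0039] F [-4.3944 -0.2593  9.7373] M [ 0.0949  1.0215 -0.0317] w 0.013856545060314186 q [-0.9138  0.3212  0.9911  1.7739 -0.2896  1.2122  1.6392]
```

The spring force is about 12 N, so cap_center should be about 9.3 mm above the filler point. I'll turn clockwise while keeping the push.

```bash
python3 -m jog '[{"slide":[0.1,0,-0.02],"roll":3},{"slide":[0.1,0,-0.02],"roll":7},{"slide":[0.1,0,-0.02],"roll":11}]'
python3 st.py
```

```text
time: 11.33
ee_pos: [0.5503, 0.0054, 0.1614]
eef_rot: [0.102, 0.703, -0.099, 0.696]
ft_force: [-5.4, 2.8, 10.2]
width: 0.0135
t 11.33 p [0.5503 0.0054 0.1614] head -16.381041175620236 tilt x [-0.0094  0.0054] F [-5.4253  2.7733 10.2229] M [0.5956 1.1564 0.376 ] w 0.013520783535551105 q [-0.9419  0.336   1.0311  1.7751 -0.3116  1.2155  1.4628]
```

```bash
python3 -m jog '[{"slide":[0.05,0,-0.02],"roll":-5},{"slide":[0.12,0,-0.05],"roll":-9},{"slide":[0.12,0,-0.05],"roll":-11}]'
python3 st.py
python3 -m jog '[{"slide":[0.15,-0.02,-0.05],"roll":0},{"slide":[0.2,-0.02,-0.05],"roll":0}]'
python3 st.py
```

```text
time: 11.58
ee_pos: [0.5502, 0.005, 0.1612]
eef_rot: [0.034, 0.709, -0.03, 0.703]
ft_force: [-4.2, -1.0, 9.9]
width: 0.0136
t 11.58 p [0.5502 0.005  0.1612] head -5.19773312313779 tilt x [-0.0085  0.0054] F [-4.1641 -1.0415  9.9149] M [-0.3181  1.1195 -0.2312] w 0.013635020927243034 q [-0.9135  0.3195  0.9903  1.7755 -0.2899  1.21    1.6402]
time: 11.75
ee_pos: [0.5502, 0.005, 0.1609]
eef_rot: [0.034, 0.709, -0.03, 0.704]
ft_force: [-10.9, 1.3, 26.1]
width: 0.0136
t 11.75 p [0.5502 0.005  0.1609] head -5.175991285848225 tilt x [-0.0075  0.0071] F [-10.9045   1.2746  26.13  ] M [0.2465 2.4077 0.0042] w 0.013600616733419998 q [-0.9127  0.3185  0.9898  1.7767 -0.2909  1.2085  1.6416]
```

Solid travel is found at TCP z 0.1609 with a push of about 28 N, a bit over the 25 N guide, so I'll ease back at once. The twist was similar both ways (+0.38 and -0.23), which points to friction. Continuing at about 9 mm.

```bash
python3 -m jog '[{"slide":[-0.1,0,-0.08],"roll":0},{"slide":[-0.1,0,-0.08],"roll":0}]'
python3 st.py
python3 -m jog '[{"slide":[0.04,-0.03,-0.05],"roll":5},{"slide":[0.04,-0.03,-0.05],"roll":10},{"slide":[0.04,-0.03,-0.05],"roll":15}]'
python3 st.py
```

```text
time: 11.92
ee_pos: [0.5501, 0.0049, 0.1632]
eef_rot: [0.035, 0.709, -0.029, 0.704]
ft_force: [-3.2, 0.2, 8.5]
width: 0.0136
t 11.92 p [0.5501 0.0049 0.1632] head -5.187592514631659 tilt x [-0.0057  0.0078] F [-3.2365  0.1518  8.5115] M [-0.082   0.6609  0.0446] w 0.013566613401498739 q [-0.9154  0.3136  0.9919  1.7758 -0.2877  1.2106  1.6392]
time: 12.17
ee_pos: [0.5501, 0.0051, 0.1633]
eef_rot: [0.128, 0.698, -0.122, 0.694]
ft_force: [1.3, 0.5, -1.2]
width: 0.0137
t 12.17 p [0.5501 0.0051 0.1633] head -20.38889737159014 tilt x [-0.0046  0.0086] F [ 1.2889  0.475  -1.1618] M [ 0.0993 -0.2674  0.297 ] w 0.013651484059631798 q [-0.9545  0.3328  1.0473  1.7783 -0.3155  1.2145  1.3978]
```

The upward force vanished while turning, so the lips now hold the spring and the lugs are under them. I'll press slightly and keep turning.

```bash
python3 -m jog '[{"slide":[0.12,0,0],"roll":3},{"slide":[0.2,0,0],"roll":7},{"slide":[0.2,0,0],"roll":12}]'
python3 st.py
```

```text
time: 12.42
ee_pos: [0.5503, 0.0056, 0.162]
eef_rot: [0.201, 0.681, -0.195, 0.676]
ft_force: [-4.2, 3.2, 8.3]
width: 0.0138
t 12.42 p [0.5503 0.0056 0.162 ] head -32.515724131496555 tilt x [-0.0042  0.0096] F [-4.2236  3.1764  8.3492] M [0.3063 0.9871 0.2824] w 0.0137882265336591 q [-0.9838  0.3547  1.0924  1.7804 -0.3447  1.2177  1.2102]
```

```bash
python3 -m jog '[{"slide":[0.03,0,-0.06],"roll":4},{"slide":[0.05,0,-0.06],"roll":8},{"slide":[0.05,0,-0.06],"roll":12}]'
python3 st.py
```

```text
time: 12.67
ee_pos: [0.5502, 0.006, 0.1623]
eef_rot: [0.272, 0.656, -0.266, 0.652]
ft_force: [-3.7, -0.1, 8.3]
width: 0.014
t 12.67 p [0.5502 0.006  0.1623] head -44.67564329694483 tilt x [-0.0034  0.01  ] F [-3.7368 -0.1305  8.2946] M [0.0512 0.8701 0.2599] w 0.014033442233761146 q [-1.0156  0.377   1.1411  1.7819 -0.3742  1.2244  1.0225]
```

```bash
python3 -m jog '[{"slide":[0.05,-0.03,-0.02],"roll":4},{"slide":[0.05,-0.03,-0.02],"roll":8},{"slide":[0.05,-0.03,-0.02],"roll":12}]'
python3 st.py
```

```text
time: 12.92
ee_pos: [0.5503, 0.006, 0.1626]
eef_rot: [0.339, 0.624, -0.334, 0.619]
ft_force: [-2.2, 0.6, 8.6]
width: 0.014
t 12.92 p [0.5503 0.006  0.1626] head -56.840823596130754 tilt x [-0.0026  0.0105] F [-2.1825  0.5608  8.5627] M [-0.0026  0.7848  0.279 ] w 0.014044953597188213 q [-1.0446  0.404   1.1906  1.783  -0.4081  1.2331  0.8387]
```

```bash
python3 -m jog '[{"slide":[0.08,-0.02,-0.02],"roll":2},{"slide":[0.08,-0.02,-0.02],"roll":4}]'
python3 st.py
python3 -m jog '[{"slide":[0.05,0,0],"roll":1.5},{"slide":[0.05,0,0],"roll":3}]'
python3 st.py
```

```text
time: 13.08
ee_pos: [0.5503, 0.006, 0.1626]
eef_rot: [0.361, 0.612, -0.356, 0.607]
ft_force: [-3.6, -0.8, 8.3]
width: 0.0136
t 13.08 p [0.5503 0.006  0.1626] head -60.932628326231246 tilt x [-0.002   0.0106] F [-3.5964 -0.8448  8.2944] M [-0.1039  0.9218  0.2561] w 0.01363040979862748 q [-1.0539  0.414   1.2072  1.7837 -0.4204  1.2357  0.7776]
time: 13.25
ee_pos: [0.5503, 0.006, 0.1627]
eef_rot: [0.377, 0.602, -0.372, 0.597]
ft_force: [-5.4, 0.2, 8.7]
width: 0.014
t 13.25 p [0.5503 0.006  0.1627] head -63.98578974234914 tilt x [-0.0021  0.0108] F [-5.4036  0.1705  8.7087] M [-0.0459  1.3064  0.3616] w 0.014028648721825165 q [-1.0593  0.4212  1.218   1.7836 -0.4291  1.2386  0.7316]
```

```bash
python3 -m jog '[{"slide":[0.05,0,0],"roll":1},{"slide":[0.05,0,0],"roll":1.5}]'
python3 st.py
```

```text
time: 13.42
ee_pos: [0.5501, 0.0059, 0.1626]
eef_rot: [0.385, 0.598, -0.38, 0.592]
ft_force: [-6.0, 0.6, 8.5]
width: 0.0138
t 13.42 p [0.5501 0.0059 0.1626] head -65.51442755478385 tilt x [-0.0029  0.0109] F [-5.9862  0.6226  8.5412] M [-0.011   1.4645  0.3489] w 0.013775080980466353 q [-1.0617  0.4248  1.2231  1.7836 -0.4331  1.2407  0.7085]
```

```bash
python3 -m jog '[{"slide":[0.05,-0.03,0],"roll":1},{"slide":[0.05,-0.03,0],"roll":2}]'
python3 st.py
```

```text
time: 13.58
ee_pos: [0.5495, 0.0058, 0.1626]
eef_rot: [0.396, 0.591, -0.39, 0.584]
ft_force: [-6.1, 0.5, 8.9]
width: 0.0138
t 13.58 p [0.5495 0.0058 0.1626] head -67.53276692486232 tilt x [-0.0039  0.0113] F [-6.1137  0.5281  8.9209] M [0.001  1.7305 0.4023] w 0.013779673018881854 q [-1.0652  0.4284  1.2299  1.7844 -0.4378  1.243   0.6778]
```

The twist has risen from 0.26 to 0.40 N m at 62°, so this is likely the stop. I'll let the cap rise and feel for the notch.

```bash
python3 -m jog '[{"slide":[-0.1,0,0],"roll":-0.5},{"slide":[-0.2,0,0],"roll":-0.5}]'
python3 st.py
python3 -m jog '[{"slide":[-0.1,0,0],"roll":0},{"slide":[-0.1,0,0],"roll":0}]'
python3 st.py
```

```text
time: 13.75
ee_pos: [0.5493, 0.0057, 0.1647]
eef_rot: [0.393, 0.593, -0.388, 0.586]
ft_force: [-2.7, 0.3, 0.7]
width: 0.014
t 13.75 p [0.5493 0.0057 0.1647] head -66.97837349452112 tilt x [-0.0043  0.0112] F [-2.7235  0.3104  0.7059] M [-0.1343  0.6607  0.0854] w 0.013979522062193264 q [-1.0661  0.4245  1.2299  1.7819 -0.4332  1.2464  0.6841]
time: 13.92
ee_pos: [0.5493, 0.0058, 0.1655]
eef_rot: [0.392, 0.593, -0.388, 0.586]
ft_force: [-2.3, 0.6, -1.3]
width: 0.0138
t 13.92 p [0.5493 0.0058 0.1655] head -66.9593076251699 tilt x [-0.0044  0.0112] F [-2.3269  0.5664 -1.3499] M [-0.1359  0.3818  0.1063] w 0.013803457583219634 q [-1.067   0.4232  1.2305  1.781  -0.4317  1.2478  0.6832]
```

cap_center should be at about 13.1 mm, the locked height. I'll release, retreat and check.

```bash
python3 -m jog '[{"slide":[0,0,0],"roll":0},{"slide":[0,0,0],"roll":0},{"slide":[0,0,0],"roll":0},{"slide":[0,0,0],"roll":0},{"slide":[0,0,0],"roll":0}]' 0.4
python3 st.py
python3 -m jog '[{"slide":[-2,0,0],"roll":0},{"slide":[-5,0,0],"roll":0},{"slide":[-8,0,-1.5],"roll":0},{"slide":[-8.5,0,-3],"roll":0},{"slide":[-8.5,0,-3],"roll":0}]'
python3 look.py w8
python3 -m jog '[{"slide":[0,2,0],"roll":0},{"slide":[0,4,0],"roll":0},{"slide":[0,4,0],"roll":0},{"slide":[0,4,0],"roll":0}]'
python3 look.py w9
python3 - <<'E'
from h import *
for n in("w8","w9"):
    im=np.clip(cv2.imread(f"pics/{n}.png").astype(float)*1.6,0,255).astype(np.uint8);cv2.imwrite(f"pics/{n}b.png",im)
E
```

```text
time: 14.33
ee_pos: [0.5494, 0.0057, 0.1656]
eef_rot: [0.393, 0.593, -0.388, 0.586]
ft_force: [-0.4, -0.1, -0.2]
width: 0.0395
t 14.33 p [0.5494 0.0057 0.1656] head -66.96078730858747 tilt x [-0.004   0.0111] F [-0.367  -0.0647 -0.2257] M [-0.0933 -0.004  -0.0225] w 0.03948636807836508 q [-1.067   0.4233  1.2307  1.7809 -0.4319  1.2477  0.6834]
time: 14.75
ee_pos: [0.5387, 0.0348, 0.2527]
eef_rot: [0.393, 0.593, -0.386, 0.587]
ft_force: [1.0, 1.2, 0.2]
width: 0.0519
14.75 [0.5387 0.0348 0.2527] [-1.2196  0.2733  1.2893  1.6879 -0.2806  1.3856  0.518 ]
time: 15.13
ee_pos: [0.5751, 0.0487, 0.25]
eef_rot: [0.392, 0.594, -0.387, 0.587]
ft_force: [-0.8, -0.2, -0.3]
width: 0.0523
15.1333 [0.5751 0.0487 0.25  ] [-1.078   0.3956  1.1987  1.5931 -0.3821  1.4158  0.5613]
```

View pics/w8b.png

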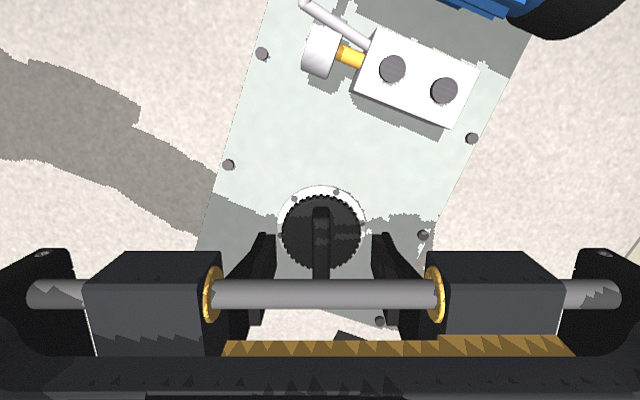

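View pics/w9b.png

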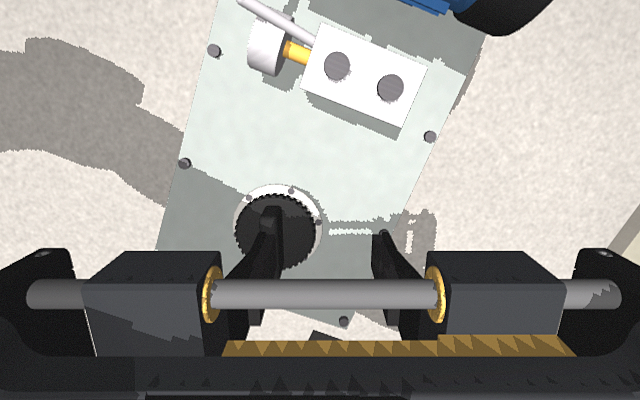

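The cap sits in the neck with its bar along the tool's z axis, but it is partly hidden. I'll move past it for clear views to measure its height.

```bash
python3 -m jog '[{"slide":[0,-2,3],"roll":0},{"slide":[0,-4,7],"roll":0},{"slide":[0,-5,10],"roll":0},{"slide":[0,-5,12],"roll":0},{"slide":[0,-5,12],"roll":0}]' 
python3 -m jog '[{"slide":[0,0,0],"roll":0},{"slide":[0,0,0],"roll":0}]' 
python3 look.py wa
python3 -m jog '[{"slide":[0,3,0],"roll":0},{"slide":[0,6,0],"roll":0},{"slide":[0,7,0],"roll":0},{"slide":[0,7,0],"roll":0},{"slide":[0,7,0],"roll":0}]'
python3 look.py wb
python3 - <<'E'
from h import *
ims=[]
for n in("wa","wb"):
    c,s=wcam(n);p=proj(c,[.5494,.0049,.16]);print(p);x,y=np.round(p).astype(int);x0,y0=x-55,max(0,y-60);print(n,x0,y0)
    im=np.clip(cv2.imread(f"pics/{n}.png")[y0:y0+120,x0:x0+110].astype(float)*1.8,0,255).astype(np.uint8);cv2.imwrite(f"pics/{n}z.png",cv2.resize(im,None,fx=5,fy=5,interpolation=cv2.INTER_CUBIC))
t=r.camera("top")[:,:,::-1];cv2.imwrite("pics/top1.png",t)
E
```

```text
time: 15.6
ee_pos: [0.5745, -0.0882, 0.2491]
eef_rot: [0.394, 0.592, -0.39, 0.585]
ft_force: [-0.0, -0.5, 0.3]
width: 0.0523
time: 15.77
ee_pos: [0.5737, -0.0893, 0.2489]
eef_rot: [0.395, 0.591, -0.39, 0.585]
ft_force: [-0.1, -0.2, 0.4]
width: 0.0521
15.7667 [ 0.5737 -0.0893  0.2489] [-0.8242  0.4067  1.1886  1.5837 -0.3889  1.4188  0.7925]
time: 16.23
ee_pos: [0.6383, -0.0607, 0.2485]
eef_rot: [0.394, 0.592, -0.39, 0.585]
ft_force: [-0.4, 0.1, -0.0]
width: 0.052
16.2333 [ 0.6383 -0.0607  0.2485] [-0.7041  0.554   1.0969  1.4121 -0.4971  1.4764  0.7758]
[341.8063  73.0488]
wa 287 13
[244.4432  75.2853]
wb 189 15
```

View pics/waz.png

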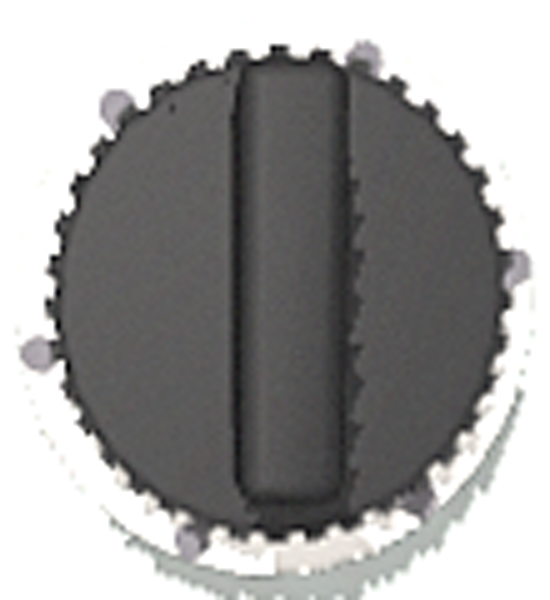

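View pics/wbz.png

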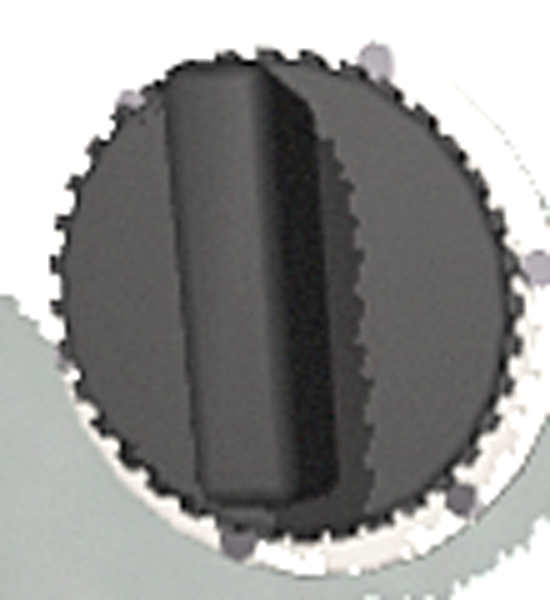

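View pics/top1.png

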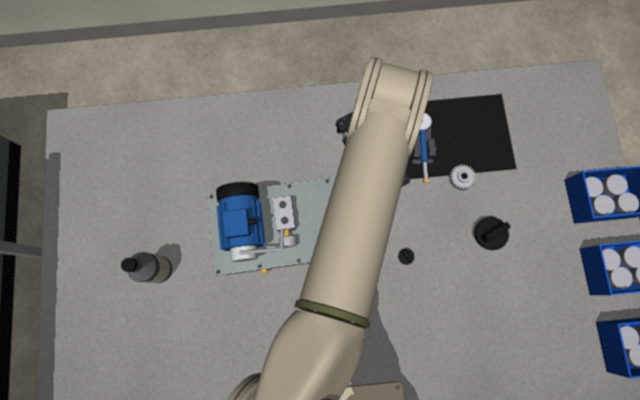

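Run:
```python
from h import *
ca,sa=wcam("wa");cb,sb=wcam("wb")
fa=lambda x,y:(287+(x+.5)/5-.5,13+(y+.5)/5-.5)
fb=lambda x,y:(189+(x+.5)/5-.5,15+(y+.5)/5-.5)
T=[tri(ray(ca,fa(*p)),ray(cb,fb(*q))) for p,q in (((294,68),(217,68)),((291,497),(250,497)),((280,297),(286,297)),((115,107),(131,100)),((365,55),(375,58)),((517,268),(538,267)),((190,540),(237,542)))]
for t in T:print(t[0],t[1][0])
print("bar mid",(T[0][0]+T[1][0])/2,np.degrees(np.arctan2(*(T[1][0]-T[0][0])[1::-1])))
print("flange c (opp. bolts)",(T[4][0]+T[6][0])/2)
```

```text
[0.5399 0.0287 0.1873] 0.0001843449596166947
[ 0.5602 -0.0187  0.1879] 0.0001324297107504887
[0.5497 0.006  0.1583] 7.710461899383416e-05
[0.5167 0.0224 0.1449] 0.0005014455840879639
[0.5482 0.042  0.1465] 9.684139206422903e-05
[0.581  0.0242 0.1489] 0.00017764076576083938
[ 0.5513 -0.0318  0.1458] 0.0001786590560689201
bar mid [0.5501 0.005  0.1876] -66.86592856189975
flange c (opp. bolts) [0.5498 0.0051 0.1461]
```

Triangulation puts the bar top 41.5 mm above the flange. That lies between locked (44.5) and under the lips (42.0), and the rounded edges bias it low. The feel said locked, so I'll settle it by touching the bar's top with the shut fingers.

```bash
python3 st.py .5501 .005 .215
```

```text
t 16.33 p [ 0.6377 -0.0617  0.2491] head -67.40030291324383 tilt x [-0.0044  0.0105] F [ 0.0874  0.0841 -0.0351] M [-0.0654  0.0169  0.0261] w 0.052237309177681886 q [-0.7039  0.5522  1.0984  1.4133 -0.497   1.4764  0.7758]
slide cm [ 3.5227 -5.5255 -9.4852]
```

```bash
python3 -m jog '[{"slide":[0,-2,-3],"roll":0},{"slide":[0,-4,-6],"roll":0},{"slide":[0,-5.5,-9.5],"roll":0},{"slide":[0,-5.5,-9.5],"roll":0},{"slide":[0,-5.5,-9.5],"roll":0}]' 1 10
python3 -m jog '[{"slide":[1,0,0],"roll":0},{"slide":[2,0,0],"roll":0},{"slide":[3,0,0],"roll":0},{"slide":[3,0,0],"roll":0},{"slide":[3,0,0],"roll":0}]'
python3 st.py .5501 .005 .2
```

```text
time: 16.75
ee_pos: [0.5487, 0.0076, 0.25]
eef_rot: [0.394, 0.594, -0.388, 0.585]
ft_force: [0.9, -0.4, 1.1]
width: 0.0263
time: 17.17
ee_pos: [0.5483, 0.0068, 0.2191]
eef_rot: [0.394, 0.593, -0.389, 0.584]
ft_force: [0.5, 0.1, 0.9]
width: 0.0016
t 17.17 p [0.5483 0.0068 0.2191] head -67.26676180035557 tilt x [-0.0068  0.0131] F [0.5355 0.0741 0.8967] M [-0.0662  0.024   0.0205] w 0.0015873768126203368 q [-1.0878  0.3341  1.2275  1.7111 -0.3356  1.3363  0.6016]
slide cm [1.9102 0.099  0.2631]
```

```bash
python3 -m jog '[{"slide":[1,0.1,0.2],"roll":0},{"slide":[2,0.1,0.25],"roll":0},{"slide":[2.3,0.1,0.25],"roll":0},{"slide":[2.3,0.1,0.25],"roll":0}]'
python3 st.py
python3 -m jog '[{"slide":[0.2,0,0],"roll":0},{"slide":[0.3,0,0],"roll":0}]'
python3 st.py
```

```text
time: 17.5
ee_pos: [0.5495, 0.0049, 0.1949]
eef_rot: [0.394, 0.594, -0.39, 0.584]
ft_force: [0.0, -0.3, -0.1]
width: 0.0007
t 17.5 p [0.5495 0.0049 0.1949] head -67.30112630613694 tilt x [-0.0085  0.0125] F [ 0.0325 -0.2506 -0.111 ] M [-0.1069  0.0122 -0.0117] w 0.0006831589615132427 q [-1.0577  0.3629  1.2028  1.7395 -0.3632  1.2951  0.6248]
time: 17.67
ee_pos: [0.5495, 0.0049, 0.1917]
eef_rot: [0.394, 0.594, -0.39, 0.584]
ft_force: [-0.5, -0.7, 0.5]
width: 0.0007
t 17.67 p [0.5495 0.0049 0.1917] head -67.30349585929662 tilt x [-0.0086  0.0124] F [-0.4616 -0.7125  0.5395] M [-0.0665 -0.0097 -0.0088] w 0.000703000085030159 q [-1.0551  0.3662  1.2001  1.7436 -0.3666  1.2894  0.6272]
```

```bash
for i in 1 2 3; do python3 -m jog '[{"slide":[0.08,0,0],"roll":0},{"slide":[0.08,0,0],"roll":0}]'; done
```

```text
time: 17.83
ee_pos: [0.5496, 0.005, 0.1912]
eef_rot: [0.394, 0.593, -0.39, 0.584]
ft_force: [-0.8, 0.7, 1.7]
width: 0.0004
time: 18.0
ee_pos: [0.5498, 0.0049, 0.1908]
eef_rot: [0.394, 0.593, -0.39, 0.584]
ft_force: [-1.0, 0.0, 4.7]
width: 0.0006
time: 18.17
ee_pos: [0.55, 0.0048, 0.1904]
eef_rot: [0.394, 0.593, -0.389, 0.584]
ft_force: [-2.1, -0.1, 5.9]
width: 0.0005
```

Contact came at TCP z of about 0.191. That puts cap_center about 13 mm above the filler point, so the cap is locked. I'll retreat and take a last look.

```bash
python3 -m jog '[{"slide":[-2,0,0],"roll":0},{"slide":[-5,0,0],"roll":0},{"slide":[-8,0,2],"roll":0},{"slide":[-8,0,6],"roll":0},{"slide":[-8,0,10],"roll":0}]'
python3 -m jog '[{"slide":[0,0,0],"roll":0},{"slide":[0,0,0],"roll":0},{"slide":[0,0,0],"roll":0}]'
python3 look.py wd
```

```text
time: 18.58
ee_pos: [0.5907, -0.0866, 0.2704]
eef_rot: [0.393, 0.594, -0.387, 0.586]
ft_force: [0.9, 0.2, 0.7]
width: 0.0005
time: 18.83
ee_pos: [0.5907, -0.0868, 0.27]
eef_rot: [0.393, 0.594, -0.387, 0.585]
ft_force: [-0.5, 0.6, -0.1]
width: 0.0007
18.8333 [ 0.5907 -0.0868  0.27  ] [-0.7733  0.4339  1.1597  1.5039 -0.4094  1.4737  0.7973]
```

View pics/wd.png

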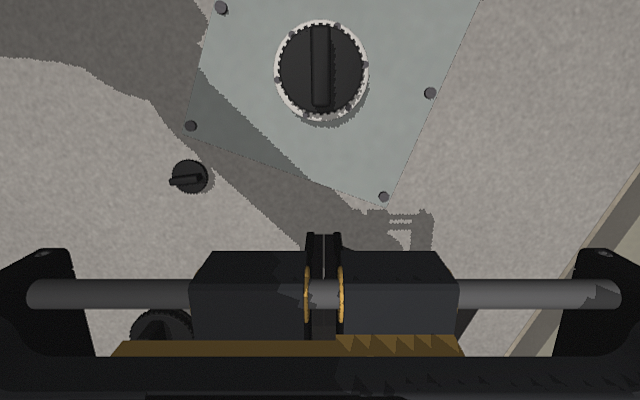

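The cap sits level and central in the flange at about (321,68), with the hand well clear. Handing in.

```bash
python3 -c "
from bench import r
print(r.close_job())"
```

```text
the job is handed in; nothing more can be done
None
```

The middle-sized cap is fitted in the filler neck and locked, as far as my checks can tell. The job was handed in at about 19 s, and no verdict was reported.

**What I did:** I lowered the cap with its lugs in the slots, which I saw at about -5°. I pushed it down to about 9 mm above the filler point and turned it clockwise about 62°. There the twist rose from about 0.26 to 0.40 N m. I then let the cap rise and released it.

**Last checks:**
- **Height by touch:** the shut fingers met the bar's top at z ≈ 0.191, which puts cap_center about 13 mm above the filler point. That is the locked height, and it agrees with the hand's height of about 13.1 mm after the rise.
- **Position and tilt:** the cap is within about 1 mm of the neck's axis. The two ends of the bar's top differ by only about 0.6 mm in height. The hand is clear of everything.

**What went wrong or disagreed:**
- **First grasp missed:** I lifted before the fingers had shut. The cap was not disturbed.
- **Push over the guide:** once, at the bottom of the spring travel, the push reached about 28 N, above the 25 N guide but well under the 60 N limit. I eased off at once.
- **Height from the camera:** triangulating the bar's rounded edges gave only about 10 mm, short of the locked height. I relied on the touch instead.
- **Bystanders:** I sent the hand nowhere near the gear, gauge or oil bottle. I did not measure their positions again at the end.

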